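# Load the rotary blood mixer

### The arm

A 6-joint arm with a two-finger parallel gripper is mounted at the origin on a cart in front of the work surface, level with it; the furniture and walls round the work are solid. World frame = base frame: x ahead of the robot, y to its left, z up, the work surface at z = 0. Lengths are in m, angles in rad, forces in N, time in s.
With the tool pointing down it reaches from about 0.35 to 0.85 m from the base axis. Payload 8.1 kg.
Tool frame: the origin (TCP) lies between the finger pads, 19 mm behind the fingertips; this is the grasp point; z points along the fingers, y is the line along which they close (so a half turn about z gives the same grasp; the last joint's range is limited). The gripper opens to 85 mm and grips with 20 to 120 N. Pads are 22 mm wide; open, the fingers measure 114 mm over their backs; the gripper's body (76 mm by 85 mm) begins 54 mm behind the grasp point. The pads swing forward as they close: fully open they stand 13 mm farther back than shut.
Start: joints at [-1.317, 0.13, 1.488, -0, 1.523, -0.085], TCP at [0.199, -0.566, 0.25] pointing down, gripper open.
Joint ranges: [-2.96, 2.96], [-0.89, 2.26], [0.02, 2.5], [-1.34, 4.48], [0, 2.73], [-2.66, 2.66]. Speed limits (rad/s): [2.39, 2.39, 2.79, 3.14, 3.14, 3.14].

### API

Orientations are given as a 3x3 rotation matrix whose columns are the frame's x, y, z axes.
In Python, from bench import r gives the robot as it stands. The module is installed in compiled form; this text tells all that it offers.
- The arm moves only by the tool carry_out, never from a script. Its argument "plan" is a list of rows, each an object of numbers: "gripper": the closure, from 0 (fully open) to 1 (shut); "tx", "ty", "tz": the shift along the tool's x, y, z in mm; "spin": the turn about the tool's z in rad. A call has 1 to 10 rows; each row shifts and turns the commanded pose from where the row before left it, along the tool's axes as they then stand; what a row does not reach is not made up. A row lasts 1/12 s, in which the tool goes at most 41.7 mm and 7.16 degrees, less where a joint would pass 70% of its speed; a pose out of reach is approached as far as the arm can. A call is refused whole if a number of a shift passes 41.7 or a number of a turn 0.125, either way. A call with a gripper value outside its range is refused whole. The fingers move at their own pace and stop on an object; the grip force is fixed at half the most. Time passes only in rows, so rows that do not move let the fingers close. It gives the time, the measured TCP pose, the force, the opening and the grip force at its end, in the units of the state.
- r.sense(): the state, without advancing time (a new reading comes with each control period).
- r.capture(name): name is "scene" or "top" or "wrist"; returns the picture (400x640x3 uint8, blue, green, red); there is no depth.
- r.calibration(name): a dict with "intrinsics" (3x3 intrinsics, pixels), "xyz" and "orientation" of the camera in the world. Camera axes: x right, y down, z forward; pixel columns grow to the right and rows downward; lengths in m; the calibration is good to about 2 mm. A picture is of the moment at which its call begins: read the wrist's pose just before it. calibration takes no time and is no camera call; for the wrist camera it gives the pose at the moment of the call.
- r.finish_job(): hands the job in; it is judged then, once.
The state is a dict: "t": time; "joint_positions": joint angles; "joint_velocities": joint speeds; "effort": joint torques, N m; "position": TCP position; "tcp_rot": TCP orientation; "force": force on the tool from outside, world axes, zero at the start; "wrist_torque": the same for the moment, N m; "opening": finger opening in m; "grip_force": force on a finger pad.
Only numpy, scipy, OpenCV 4.12 (cv2) and the standard library are available. Lean on these libraries where they do the work, as an engineer would, in place of code of your own. Each camera call takes 0.05 s, during which the arm holds its last target. There are 200 camera calls.

### The job

Load every tube carrier on the bench into the rotary mixer: at the open bay, push the carrier's hook onto the stud facing you until the red latch snaps shut behind the stud, then crank the carousel on until the next free stud clicks into the bay, and so on. Finish with the carousel clicked into a notch with an empty stud in the bay and all carriers upright and latched under the hood. Leave the slide carton and the glass dish where they are.

Things in the scene. Friction and masses are not known exactly. Their poses are not given: they have to be found in the camera images.
- mixer: rotary mixer fixed to the bench, white drum 332 mm across; origin on its axis at bench height; +x from the open loading bay (red mark, front panel) to the rear. A hood (white wall, clear roof, top 184 mm up, underside 178) covers all with x > -0.032 here: only the station in the bay is open from above; the side and rear stations are under the hood and cannot be loaded there
- hub (a point): the carousel's vertical axis, at the carousel's top surface, 45 mm above the bench (disc radius 155 mm)
- bay (a point): where a stud stands when it faces squarely out of the bay: mixer frame (-0.050, 0), at the carousel's top surface
- carousel (a joint): angle of the carousel in the mixer, rad, anticlockwise from above, endless both ways; a spring roller clicks into a notch at every multiple of pi/2 (a stud faces the bay). Leaving or entering a notch takes 6 to 9 N at the crank; the notch pulls in only over the last 0.1 rad; elsewhere the disc stays where it is left
- crank_peg (a point): black round crank peg, 18 mm across, 211 to 257 mm above the bench, 45 mm from the axis; this point is on its axis 20 mm below its top, the TCP height to grip it. Fixed to the carousel 45 degrees anticlockwise of stud_1; move it round its circle to turn the carousel, the hand turning with it or holding loosely. Crank arm and lugs below reach 211 mm (215 at the axis)
- stud_1 (a point): foot (on the carousel's top surface) of stud 1 of 4, 50 mm from the axis, in the bay at carousel angle 0; steel shank 10 mm across, 22 mm tall, under a round head 26 mm across, 5 mm thick: a hook can only come on from the side
- stud_2 (a point): foot (on the carousel's top surface) of stud 2 of 4, 50 mm from the axis, 90 degrees anticlockwise of stud 1 from above; steel shank 10 mm across, 22 mm tall, under a round head 26 mm across, 5 mm thick: a hook can only come on from the side
- stud_3 (a point): foot (on the carousel's top surface) of stud 3 of 4, 50 mm from the axis, 180 degrees anticlockwise of stud 1 from above; steel shank 10 mm across, 22 mm tall, under a round head 26 mm across, 5 mm thick: a hook can only come on from the side
- stud_4 (a point): foot (on the carousel's top surface) of stud 4 of 4, 50 mm from the axis, 270 degrees anticlockwise of stud 1 from above; steel shank 10 mm across, 22 mm tall, under a round head 26 mm across, 5 mm thick: a hook can only come on from the side
- carrier_blue: loose tube carrier, blue handle, 0.24 kg (absent in some runs). Origin under the middle of its white block (84 x 48 x 30 mm); +x to the hook, z up. Two upright tubes at x = +-31 mm (purple caps 18 mm wide, tops 101 mm up). Steel hook, 7 to 15 mm up, reaches to x = 84 mm; mouth opens to +x, 15 mm wide, flared to 30; latch at x = 74.5, back of the eye at x = 50.5 mm
- carrier_blue_eye (a point): at the carrier's underside, x = 55.5 mm: where the stud's axis stands when fully home in the eye. Set the carrier on the disc, hook towards the axis, this point 45 to 50 mm short of the stud (clear of its head), then push inwards with 5 to 10 N until the stud meets the back of the eye. Latched, it can drift back up to 12 mm
- carrier_blue_grip (a point): middle of the upright handle plate (30 mm along x, 12 mm thick along y, top 92 mm up), 72 mm above the carrier's underside: TCP height for a grasp from above, fingers closing along the carrier's y between the tubes
- carrier_blue_latch (a joint): red sprung latch across the hook's mouth: 0 shut, up to 1.5 rad pushed into the eye; a weak spring flips it back to 0 once the stud is within 2 mm of the back of the eye; it cannot open outwards
- carrier_yellow: loose tube carrier, yellow handle, 0.24 kg (absent in some runs). Origin under the middle of its white block (84 x 48 x 30 mm); +x to the hook, z up. Two upright tubes at x = +-31 mm (purple caps 18 mm wide, tops 101 mm up). Steel hook, 7 to 15 mm up, reaches to x = 84 mm; mouth opens to +x, 15 mm wide, flared to 30; latch at x = 74.5, back of the eye at x = 50.5 mm
- carrier_yellow_eye (a point): at the carrier's underside, x = 55.5 mm: where the stud's axis stands when fully home in the eye. Set the carrier on the disc, hook towards the axis, this point 45 to 50 mm short of the stud (clear of its head), then push inwards with 5 to 10 N until the stud meets the back of the eye. Latched, it can drift back up to 12 mm
- carrier_yellow_grip (a point): middle of the upright handle plate (30 mm along x, 12 mm thick along y, top 92 mm up), 72 mm above the carrier's underside: TCP height for a grasp from above, fingers closing along the carrier's y between the tubes
- carrier_yellow_latch (a joint): red sprung latch across the hook's mouth: 0 shut, up to 1.5 rad pushed into the eye; a weak spring flips it back to 0 once the stud is within 2 mm of the back of the eye; it cannot open outwards
- carrier_green: loose tube carrier, green handle, 0.24 kg (absent in some runs). Origin under the middle of its white block (84 x 48 x 30 mm); +x to the hook, z up. Two upright tubes at x = +-31 mm (purple caps 18 mm wide, tops 101 mm up). Steel hook, 7 to 15 mm up, reaches to x = 84 mm; mouth opens to +x, 15 mm wide, flared to 30; latch at x = 74.5, back of the eye at x = 50.5 mm
- carrier_green_eye (a point): at the carrier's underside, x = 55.5 mm: where the stud's axis stands when fully home in the eye. Set the carrier on the disc, hook towards the axis, this point 45 to 50 mm short of the stud (clear of its head), then push inwards with 5 to 10 N until the stud meets the back of the eye. Latched, it can drift back up to 12 mm
- carrier_green_grip (a point): middle of the upright handle plate (30 mm along x, 12 mm thick along y, top 92 mm up), 72 mm above the carrier's underside: TCP height for a grasp from above, fingers closing along the carrier's y between the tubes
- carrier_green_latch (a joint): red sprung latch across the hook's mouth: 0 shut, up to 1.5 rad pushed into the eye; a weak spring flips it back to 0 once the stud is within 2 mm of the back of the eye; it cannot open outwards
- slide_carton: loose white and green carton, 55 x 82 x 32 mm, origin under its middle; a bystander
- petri_dish: loose covered glass dish, 74 x 18 mm, origin under its middle; a bystander

How it is judged:
By the outcome, as a careful person would: the job done as asked, in the order asked, and still so for the second after the job is handed in, with the robot touching nothing.
Of carrier_blue, carrier_yellow, carrier_green only 2 to 3 are there at a start; the rules pass over those that are not, and their reading is None.
At some moment in a run one of carrier_blue, carrier_yellow, carrier_green may be knocked a few centimetres aside while the robot is not near it.
Once in a run the grip may slacken for a moment while it holds something.
It also fails if it takes over 210 s, if anything falls off the work surface, if the arm or the gripper's body presses on something with over 40 N, if the wrist force passes 120 N, or if a joint passes its speed limit or range.

## Working session

There is one attempt and no reset: what is moved stays moved. The work goes in short steps, Python scripts to look and compute and a tool call to move; the robot and the scene stay as the last step left them, time stands still between calls to the robot, and variables do not carry over. Pictures are saved under pics/ and viewed, at most 14 in all, crops included, and the job is handed in when it is done.

Besides the shell and the picture viewer there is one more tool, called as name(argument=value, ...), one argument or row to a line, values as JSON. carry_out: Moves the arm, as the interface text tells. Its arguments: {"type":"object","properties":{"plan":{"type":"array"}},"required":["plan"]}

```bash
mkdir -p pics; cat > h.py <<'E'
import numpy as np, cv2
from bench import r
def snap(n,f,crop=None,scale=1):
    im=r.capture(n)
    cv2.imwrite('pics/'+f+'_raw.png',im)
    if crop: a,b,c,d=crop; im=im[b:d,a:c]
    if scale!=1: im=cv2.resize(im,None,fx=scale,fy=scale,interpolation=cv2.INTER_CUBIC)
    cv2.imwrite('pics/'+f+'.png',im)
def px(cal,u,v,z):
    K=np.array(cal["intrinsics"]);R=np.array(cal["orientation"]);c=np.array(cal["xyz"])
    d=R@np.linalg.solve(K,[u,v,1]); return c+d*(z-c[2])/d[2]
def proj(cal,p):
    K=np.array(cal["intrinsics"]);R=np.array(cal["orientation"]);c=np.array(cal["xyz"])
    q=K@(R.T@(np.array(p)-c)); return q[:2]/q[2]
E
python3 - <<'E'
from h import *
np.set_printoptions(precision=3,suppress=True)
snap('top','top0',scale=1.25);snap('scene','sc0',scale=1.25)
for n in('top','scene'):
    c=r.calibration(n);print(n,c['intrinsics'],c['xyz'],c['orientation'])
s=r.sense();print(s['t'],s['position'],s['tcp_rot'],s['force'])
w=r.calibration('wrist');print(w)
E
```

```text
top [[459.033   0.    319.63 ]
 [  0.    459.033 204.051]
 [  0.      0.      1.   ]] [0.305 0.239 1.213] [[-0.456 -0.871  0.185]
 [-0.89   0.447 -0.09 ]
 [-0.004 -0.206 -0.979]]
scene [[467.299   0.    314.496]
 [  0.    467.299 193.44 ]
 [  0.      0.      1.   ]] [-0.453  0.902  0.883] [[-0.612 -0.391  0.687]
 [-0.791  0.311 -0.528]
 [-0.007 -0.866 -0.499]]
0.1 [ 0.199 -0.565  0.249] [[ 0.943  0.332 -0.   ]
 [ 0.332 -0.943  0.002]
 [ 0.    -0.002 -1.   ]] [ 0.217  0.247 -0.921]
{'intrinsics': array([[292.379,   0.   , 328.522],
       [  0.   , 292.379, 198.458],
       [  0.   ,   0.   ,   1.   ]]), 'xyz': array([ 0.275, -0.54 ,  0.373]), 'orientation': array([[ 0.332, -0.896, -0.294],
       [-0.943, -0.316, -0.101],
       [-0.002,  0.311, -0.95 ]])}
```

View pics/top0.png

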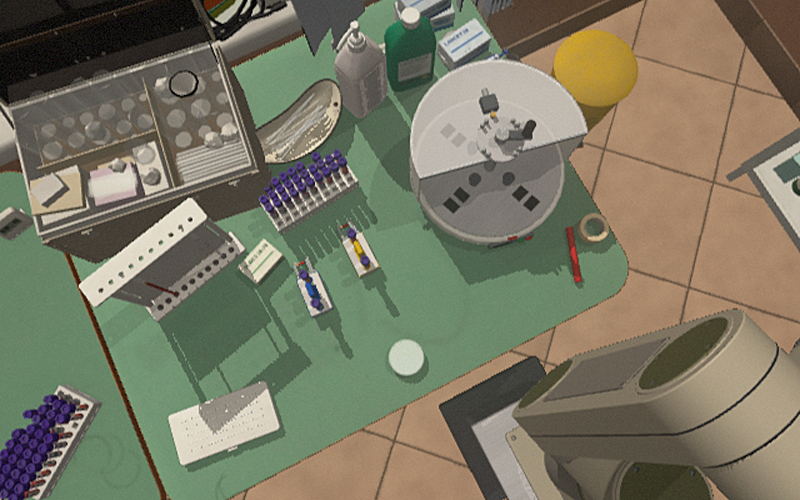

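View pics/sc0.png

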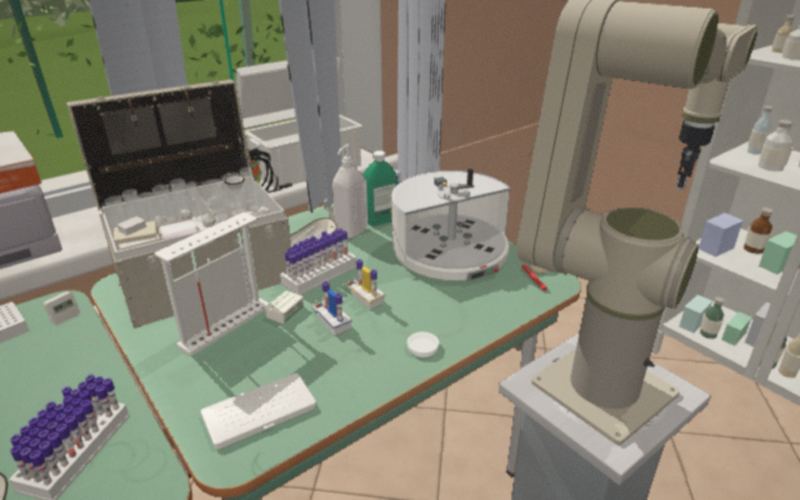

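The scene holds two carriers: blue at about (313,288) and yellow at (361,250) in the top view. The mixer is centred near (495,150), the dish is at (406,357) and the carton at (262,260). I'll look closer.

```bash
python3 - <<'E'
import cv2,numpy as np
im=cv2.imread('pics/top0_raw.png')
a=cv2.resize(im[40:205,320:480],None,fx=3.5,fy=3.5,interpolation=cv2.INTER_CUBIC)
b=cv2.resize(im[165:265,225:315],None,fx=2.5,fy=2.5,interpolation=cv2.INTER_CUBIC)
c=np.zeros((578,800,3),np.uint8);c[:a.shape[0],:a.shape[1]]=a;c[:b.shape[0],570:570+b.shape[1]]=b[:, :230]
cv2.imwrite('pics/c1.png',c)
E
```

```text
(no output)
```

View pics/c1.png

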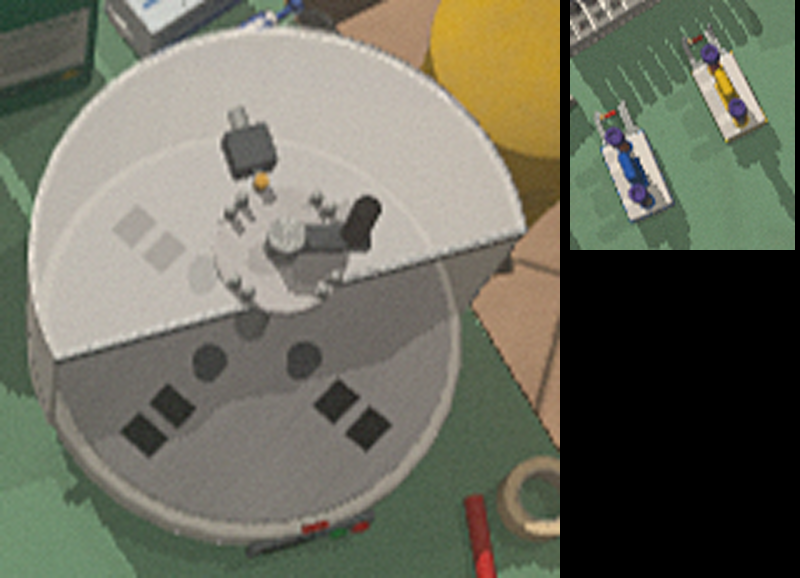

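The studs sit midway between notches: two heads at (210,362) and (303,360) either side of the bay, and the peg at (360,222) in the crop. The hooks of both carriers point up in the crop.

```bash
python3 - <<'E'
from h import *
np.set_printoptions(precision=4,suppress=True)
c=r.calibration('top')
A=lambda u,v,z:px(c,320+u/3.5,40+v/3.5,z)
B=lambda u,v,z:px(c,225+(u-570)/2.5,165+v/2.5,z)
for n,p in dict(axis=(288,233,.217),pegtop=(369,206,.257),sL=(210,362,.072),sR=(303,360,.072),mark=(315,527,.03),eL=(57,360,.184),eR=(525,235,.184)).items(): print(n,A(*p)[:2])
# hood rim points
P=np.array([A(u,v,.184)[:2] for u,v in[(40,200),(100,105),(170,55),(270,28),(380,55),(470,120),(510,180),(57,360),(525,235)]])
M=np.c_[2*P,np.ones(len(P))];x=np.linalg.lstsq(M,(P**2).sum(1),rcond=None)[0];print('hood c',x[:2],np.sqrt(x[2]+x[:2]@x[:2]))
for n,ps in dict(blue=[(614,137,.101),(640,195,.101),(627,165,.092)],yel=[(711,54,.101),(737,109,.101),(725,82,.092)]).items():
    q=np.array([B(*p)[:2] for p in ps]);d=q[0]-q[1];print(n,q,np.hypot(*d),'mid',(q[0]+q[1])/2,'yaw',np.arctan2(d[1],d[0]))
E
```

```text
axis [ 0.6116 -0.1283]
pegtop [ 0.5918 -0.1685]
sL [ 0.5929 -0.0798]
sR [ 0.5625 -0.1422]
mark [ 0.452  -0.0992]
eL [0.613  0.0424]
eR [ 0.5463 -0.2838]
hood c [ 0.6083 -0.1275] 0.16911752913578734
blue [[0.5668 0.3235]
 [0.5033 0.3254]
 [0.5376 0.3247]] 0.06348688958634853 mid [0.535  0.3245] yaw -0.028801218331552154
yel [[0.5987 0.2015]
 [0.5366 0.2033]
 [0.5687 0.2015]] 0.06206046731370577 mid [0.5676 0.2024] yaw -0.029239090745206364
```

```bash
cat >> h.py <<'E'
def yaw(): R=np.array(r.sense()['tcp_rot']); return np.arctan2(R[1,0],R[0,0])
def plan(x,y,z,psi=None,n=None):
    s=r.sense();p=np.array(s['position']);y0=yaw();psi=y0 if psi is None else psi
    d=np.array([x,y,z])-p; n=n or int(max(np.ceil(np.linalg.norm(d)*1e3/40),np.ceil(abs(psi-y0)/.12),1))
    print('from',p.round(4),round(y0,3),'n',n)
    for i in range(n):
        a=y0+(psi-y0)*i/n; R=np.array([[np.cos(a),np.sin(a),0],[np.sin(a),-np.cos(a),0],[0,0,-1]])
        q=R.T@d/n*1e3; print(i,q.round(1),round(-(psi-y0)/n,4))
E
python3 -c "
from h import *
plan(.592,-.168,.33,1.15,16)"
```

```text
from [ 0.1993 -0.5654  0.249 ] 0.339 n 16
0 [ 31.4 -15.3  -5.1] -0.0507
1 [ 32.1 -13.7  -5.1] -0.0507
2 [ 32.8 -12.   -5.1] -0.0507
3 [ 33.4 -10.3  -5.1] -0.0507
4 [33.8 -8.6 -5.1] -0.0507
5 [34.2 -6.9 -5.1] -0.0507
6 [34.5 -5.2 -5.1] -0.0507
7 [34.8 -3.4 -5.1] -0.0507
8 [34.9 -1.6 -5.1] -0.0507
9 [34.9  0.1 -5.1] -0.0507
10 [34.9  1.9 -5.1] -0.0507
11 [34.7  3.7 -5.1] -0.0507
12 [34.5  5.4 -5.1] -0.0507
13 [34.2  7.2 -5.1] -0.0507
14 [33.8  8.9 -5.1] -0.0507
15 [33.3 10.6 -5.1] -0.0507
```

carry_out(
  plan=[
    {"tx":31,"ty":-15,"tz":-12,"spin":-0.05,"gripper":0},
    {"tx":32,"ty":-14,"tz":-12,"spin":-0.05,"gripper":0},
    {"tx":33,"ty":-12,"tz":-12,"spin":-0.05,"gripper":0},
    {"tx":33,"ty":-10,"tz":-12,"spin":-0.05,"gripper":0},
    {"tx":34,"ty":-9,"tz":-12,"spin":-0.05,"gripper":0},
    {"tx":34,"ty":-7,"tz":-12,"spin":-0.05,"gripper":0},
    {"tx":34,"ty":-5,"tz":-10,"spin":-0.05,"gripper":0},
    {"tx":35,"ty":-3,"tz":0,"spin":-0.05,"gripper":0},
    {"tx":35,"ty":-2,"tz":0,"spin":-0.05,"gripper":0},
    {"tx":35,"ty":0,"tz":0,"spin":-0.05,"gripper":0},
  ],
)

```text
t: 0.93
position: [0.4457, -0.3171, 0.3319]
tcp_rot: [[0.667, 0.745, -0.0], [0.745, -0.667, 0.0], [0.0, -0.0, -1.0]]
force: [1.1, -0.1, 0.3]
opening: 0.0854
grip_force: 0.0
```

```bash
python3 -c "
from h import *
print(r.sense()['t']);plan(.592,-.168,.33,1.15)"
```

```text
0.9333
from [ 0.4457 -0.3171  0.3319] 0.841 n 6
0 [34.8  1.6  0.3] -0.0515
1 [34.6  3.4  0.3] -0.0515
2 [34.4  5.2  0.3] -0.0515
3 [34.1  6.9  0.3] -0.0515
4 [33.7  8.7  0.3] -0.0515
5 [33.2 10.4  0.3] -0.0515
```

carry_out(
  plan=[
    {"tx":35,"ty":2,"spin":-0.05,"gripper":0},
    {"tx":35,"ty":3,"spin":-0.05,"gripper":0},
    {"tx":34,"ty":5,"spin":-0.05,"gripper":0},
    {"tx":34,"ty":7,"spin":-0.05,"gripper":0},
    {"tx":34,"ty":9,"spin":-0.05,"gripper":0},
    {"tx":33,"ty":10,"spin":-0.05,"gripper":0},
    {"gripper":0.3},
    {"gripper":0.3},
  ],
)

```text
invalid input at $.plan[0]: expected keys gripper, tx, ty, tz, spin
```

```bash
python3 -c "
from h import *
s=r.sense();print(s['t'],s['position'],yaw(),s['opening'])
c=r.calibration('wrist');snap('wrist','w1')
for p in [(.592,-.1685,.257),(.610,-.128,.217),(.5925,-.08,.072),(.5625,-.142,.072)]: print(proj(c,p))
print(c)"
```

```text
0.9333 [ 0.44567357 -0.31706645  0.33194897] 0.8411862488732499 0.0854160733431009
[ 345.96682443 -162.45898598]
[ 320.64902839 -199.00126926]
[280.7938459  -94.16417399]
[300.9121796  -19.06822447]
{'intrinsics': array([[292.37917414,   0.        , 328.52185163],
       [  0.        , 292.37917414, 198.45776066],
       [  0.        ,   0.        ,   1.        ]]), 'xyz': array([ 0.49948017, -0.25851675,  0.45624268]), 'orientation': array([[ 7.44931681e-01, -6.34033536e-01, -2.07553041e-01],
       [-6.67140722e-01, -7.08064505e-01, -2.31447430e-01],
       [-2.15509215e-04,  3.10879609e-01, -9.50449274e-01]])}
```

View pics/w1.png

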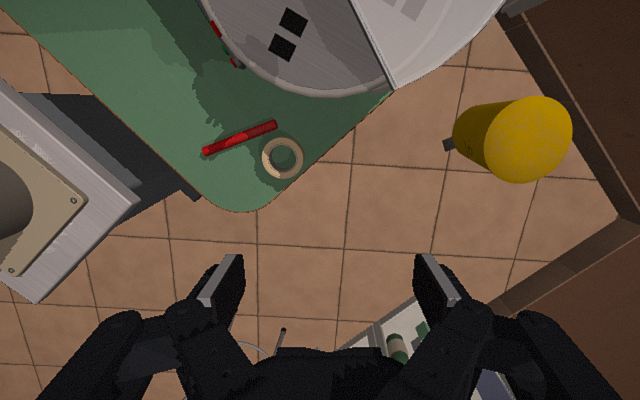

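The move was refused because a row left out some keys, so the arm is still short of the mixer: the picture shows only part of the drum at the top. I'll move on with full rows.

carry_out(
  plan=[
    {"tx":35,"ty":2,"tz":0,"spin":-0.05,"gripper":0},
    {"tx":35,"ty":3,"tz":0,"spin":-0.05,"gripper":0},
    {"tx":34,"ty":5,"tz":0,"spin":-0.05,"gripper":0},
    {"tx":34,"ty":7,"tz":0,"spin":-0.05,"gripper":0},
    {"tx":0,"ty":0,"tz":0,"spin":-0.05,"gripper":0.3},
  ],
)

```text
t: 1.4
position: [0.5456, -0.2149, 0.331]
tcp_rot: [[0.457, 0.889, 0.0], [0.889, -0.457, 0.003], [0.002, -0.001, -1.0]]
force: [0.3, 0.2, 0.5]
opening: 0.0758
grip_force: 0.0
```

```bash
python3 -c "
from h import *
s=r.sense();print(s['t'],s['position'],yaw(),s['opening'])
c=r.calibration('wrist');snap('wrist','w2')
import json;json.dump({k:np.array(v).tolist() for k,v in c.items()},open('w2.json','w'))
for p in [(.592,-.1685,.257),(.610,-.128,.217),(.5925,-.08,.072),(.5625,-.142,.072)]: print(proj(c,p))"
```

```text
1.4 [ 0.54561595 -0.21493375  0.33102158] 1.0956412458580922 0.0757532768956896
[357.42604291 129.66391046]
[350.83010523  64.44499987]
[310.97857167  48.06104304]
[313.38123039 108.98059256]
```

View pics/w2.png

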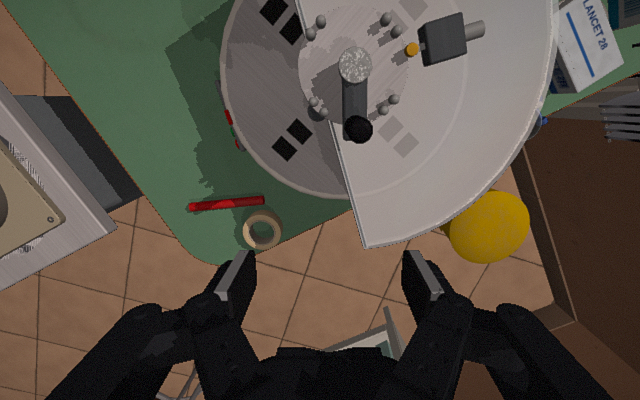

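The peg top is at (359,129) and the axis cap at (354,66), within 3 px of the prediction.

```bash
python3 -c "
from h import *
import json
c=json.load(open('w2.json'))
p=px(c,359,129,.257);a=px(c,354,66,.217);print(p,a,np.hypot(*(p-a)[:2]),np.arctan2(*(p-a)[1::-1]))
plan(.5925,-.1685,.29,1.15)"
```

```text
[ 0.59311216 -0.16858975  0.257     ] [ 0.61164101 -0.13004323  0.217     ] 0.04276859932412795 -2.0188753266201713
from [ 0.5441 -0.2169  0.331 ] 1.099 n 2
0 [32.6 10.5 20.5] -0.0256
1 [32.3 11.4 20.5] -0.0256
```

carry_out(
  plan=[
    {"tx":33,"ty":10,"tz":10,"spin":-0.025,"gripper":0.3},
    {"tx":32,"ty":11,"tz":30,"spin":-0.025,"gripper":0.3},
    {"tx":0,"ty":0,"tz":30,"spin":0,"gripper":0.4},
    {"tx":0,"ty":0,"tz":24,"spin":0,"gripper":0.6},
    {"tx":0,"ty":0,"tz":0,"spin":0,"gripper":1},
    {"tx":0,"ty":0,"tz":0,"spin":0,"gripper":1},
    {"tx":0,"ty":0,"tz":0,"spin":0,"gripper":1},
    {"tx":0,"ty":0,"tz":0,"spin":0,"gripper":1},
  ],
)

```text
t: 2.12
position: [0.5871, -0.173, 0.2377]
tcp_rot: [[0.42, 0.908, -0.005], [0.908, -0.42, 0.002], [-0.0, -0.006, -1.0]]
force: [-0.0, 1.0, -25.1]
opening: 0.0165
grip_force: 59.7
```

carry_out(
  plan=[
    {"tx":0,"ty":0,"tz":0,"spin":0,"gripper":1},
    {"tx":0,"ty":0,"tz":0,"spin":0,"gripper":1},
  ],
)

```text
t: 2.28
position: [0.5872, -0.173, 0.2377]
tcp_rot: [[0.42, 0.908, -0.005], [0.908, -0.42, 0.002], [-0.001, -0.005, -1.0]]
force: [-1.6, 0.1, -26.5]
opening: 0.0164
grip_force: 59.5
```

```bash
python3 -c "
from h import *
s=r.sense();print(s['t'],s['position'],yaw(),s['opening'],s['force'],s['wrist_torque'],s['joint_velocities'])
c=r.calibration('wrist');snap('wrist','w3')"
```

```text
2.2833 [ 0.58715229 -0.17303063  0.23772051] 1.137731932723311 0.016447549670873494 [ -1.58819749   0.11535162 -26.46558367] [-0.33523632 -0.23402771  0.02506446] [ 0.00019893  0.00093954  0.00108097  0.00065229 -0.00013553 -0.0004137 ]
```

View pics/w3.png

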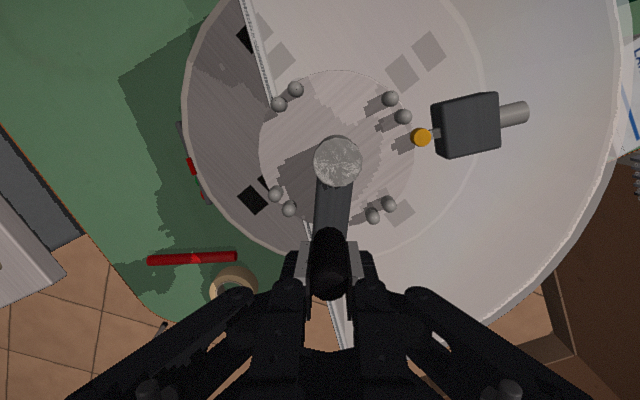

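carry_out(
  plan=[
    {"tx":0.3,"ty":-5.6,"tz":0,"spin":0.112,"gripper":1},
    {"tx":0.3,"ty":-5.6,"tz":0,"spin":0.112,"gripper":1},
    {"tx":0.3,"ty":-5.6,"tz":0,"spin":0.112,"gripper":1},
    {"tx":0.3,"ty":-5.6,"tz":0,"spin":0.112,"gripper":1},
    {"tx":0.3,"ty":-5.6,"tz":0,"spin":0.112,"gripper":1},
    {"tx":0,"ty":0,"tz":0,"spin":0,"gripper":1},
    {"tx":0,"ty":0,"tz":0,"spin":0,"gripper":1},
  ],
)

```text
t: 2.92
position: [0.5673, -0.1531, 0.2377]
tcp_rot: [[0.837, 0.547, -0.003], [0.547, -0.837, 0.004], [-0.0, -0.004, -1.0]]
force: [8.0, 6.4, -31.2]
opening: 0.0163
grip_force: 61.1
```

```bash
python3 -c "
from h import *
s=r.sense();print(s['t'],s['position'],yaw(),s['opening'],s['force'],s['wrist_torque'])
snap('top','t2',crop=(320,40,480,205),scale=3.5)"
```

```text
2.9167 [ 0.56732516 -0.15309499  0.23772749] 0.5786561297676687 0.01626541716617819 [  8.03476559   6.39410242 -31.16045775] [ 0.52318399 -1.34036972  0.11527086]
```

View pics/t2.png

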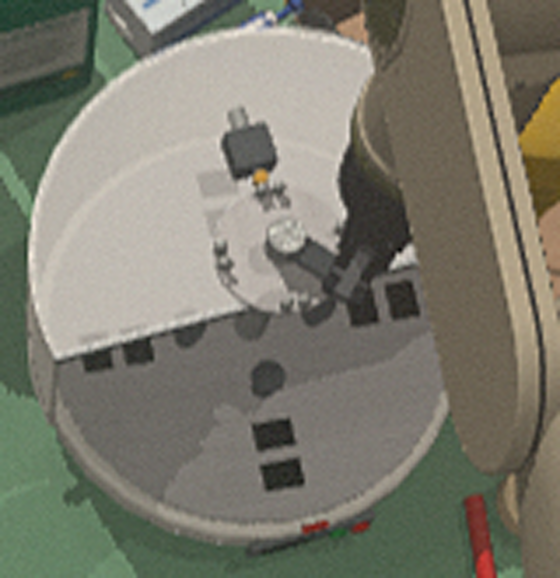

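The stud head is now at (266,378), about in the bay. I'll check its angle against the hood edge.

```bash
python3 -c "
from h import *
c=r.calibration('top');A=lambda u,v,z:px(c,320+u/3.5,40+v/3.5,z)[:2]
a=np.array([.611,-.129])
for p in [(266,378,.072),(273,432,.046),(281,474,.046)]:
    q=A(*p);d=a-q;print(q,np.hypot(*d),np.arctan2(d[1],d[0]))
q=A(281,474,.046)-A(273,432,.046);print('line',np.arctan2(-q[1],-q[0]))
l=[A(u,v,.046) for u,v in[(97,358),(361,307)]];print(l)
for e in[((57,360),(330,292)),((57,360),(525,235))]:
    q=A(*e[0],.184)-A(*e[1],.184);print('hood',np.arctan2(q[1],q[0])-np.pi/2)
"
```

```text
[ 0.56283962 -0.11084254] 0.05146955742510154 -0.3605411704270443
[ 0.52885392 -0.10270218] 0.08625284780698465 -0.30982527099489526
[ 0.49737722 -0.09203128] 0.1194856548781235 -0.3145608029878401
line -0.3268504402583791
[array([ 0.6416944 , -0.01189035]), array([ 0.5853797 , -0.21154891])]
hood -0.21917613683045323
hood -0.20159301203099034
```

carry_out(
  plan=[
    {"tx":0,"ty":2.5,"tz":0,"spin":-0.05,"gripper":1},
    {"tx":0,"ty":2.5,"tz":0,"spin":-0.05,"gripper":1},
    {"tx":0,"ty":0,"tz":0,"spin":0,"gripper":0.6},
    {"tx":0,"ty":0,"tz":0,"spin":0,"gripper":0.4},
    {"tx":0,"ty":0,"tz":-20,"spin":0,"gripper":0.3},
    {"tx":0,"ty":0,"tz":-30,"spin":0,"gripper":0.3},
    {"tx":-30,"ty":0,"tz":-20,"spin":0,"gripper":0},
  ],
)

```text
t: 3.55
position: [0.5504, -0.1766, 0.3161]
tcp_rot: [[0.778, 0.629, 0.008], [0.629, -0.778, -0.002], [0.005, 0.006, -1.0]]
force: [1.7, -1.0, 0.6]
opening: 0.0702
grip_force: 0.0
```

```bash
python3 -c "
from h import *
s=r.sense();print(s['t'],s['position'],yaw(),s['opening'],s['force'],s['wrist_torque'])
c=r.calibration('wrist');snap('wrist','w4')
import json;json.dump({k:np.array(v).tolist() for k,v in c.items()},open('w4.json','w'))
plan(.535,.3245,.25,3.11,19)"
```

```text
3.55 [ 0.55041457 -0.17658447  0.31606096] 0.6798747550906097 0.07018603673303135 [ 1.73359399 -1.02998     0.55021782] [ 0.01567174 -0.09548271  0.0649207 ]
from [ 0.5474 -0.1819  0.3214] 0.677 n 19
0 [ 16.2 -21.2   3.8] -0.128
1 [ 18.8 -18.9   3.8] -0.128
2 [ 21.  -16.4   3.8] -0.128
3 [ 22.9 -13.6   3.8] -0.128
4 [ 24.5 -10.5   3.8] -0.128
5 [25.6 -7.3  3.8] -0.128
6 [26.4 -4.   3.8] -0.128
7 [26.7 -0.6  3.8] -0.128
8 [26.5  2.8  3.8] -0.128
9 [25.9  6.2  3.8] -0.128
10 [24.9  9.4  3.8] -0.128
11 [23.5 12.6  3.8] -0.128
12 [21.7 15.5  3.8] -0.128
13 [19.6 18.1  3.8] -0.128
14 [17.1 20.5  3.8] -0.128
15 [14.3 22.5  3.8] -0.128
16 [11.4 24.1  3.8] -0.128
17 [ 8.2 25.4  3.8] -0.128
18 [ 4.9 26.2  3.8] -0.128
```

View pics/w4.png

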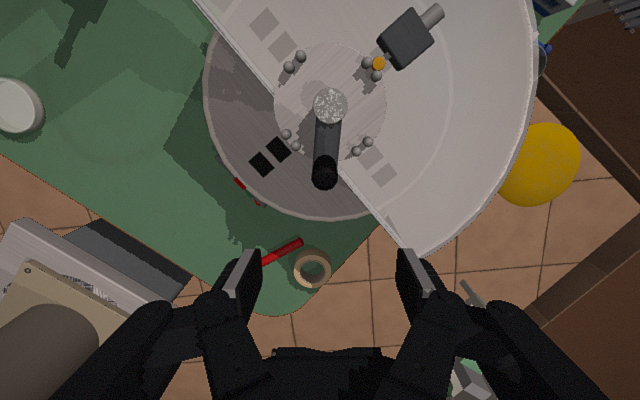

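The peg is free at (324,172), the cap is at (330,104), the bay pads are at (279,149) and (261,163), and the hood edge runs from (193,0) to (405,248).

```bash
python3 -c "
from h import *
import json
c=json.load(open('w4.json'));A=lambda u,v,z:px(c,u,v,z)[:2]
a=A(330,104,.217);p=A(324,172,.257);e=A(193,0,.184)-A(405,248,.184)
print('axis',a,'peg',p,np.hypot(*(p-a)),'peg yaw',np.arctan2(*(a-p)[::-1])-np.pi/4)
print('hood',np.arctan2(e[1],e[0])-np.pi/2)
for q in[(279,149),(261,163)]:
  q=A(*q,.046);print(q,np.hypot(*(a-q)),np.arctan2(*(a-q)[::-1]))
E0=A(193,0,.184);n=np.array([-e[1],e[0]])/np.hypot(*e);print('axis-to-edge',(a-E0)@n)
"
```

```text
axis [ 0.6138502  -0.12883616] peg [ 0.57886731 -0.15165635] 0.0417679679487403 peg yaw -0.20739057171756248
hood -0.18795307749644996
[ 0.52741282 -0.11300383] 0.08787537793242386 -0.1811571654650953
[ 0.49662199 -0.10509007] 0.11960906693755596 -0.19985869779286797
axis-to-edge -0.030316659798571965
```

```bash
python3 -c "
from h import *
plan(.5676,.2024,.26,3.11,20)"
```

```text
from [ 0.5474 -0.1819  0.3214] 0.677 n 20
0 [ 12.8 -14.3   3.1] -0.1216
1 [ 14.5 -12.7   3.1] -0.1216
2 [ 15.9 -10.8   3.1] -0.1216
3 [17.1 -8.8  3.1] -0.1216
4 [18.  -6.7  3.1] -0.1216
5 [18.7 -4.4  3.1] -0.1216
6 [19.1 -2.1  3.1] -0.1216
7 [19.2  0.2  3.1] -0.1216
8 [19.1  2.5  3.1] -0.1216
9 [18.6  4.8  3.1] -0.1216
10 [17.9  7.1  3.1] -0.1216
11 [16.9  9.2  3.1] -0.1216
12 [15.7 11.2  3.1] -0.1216
13 [14.2 13.   3.1] -0.1216
14 [12.5 14.6  3.1] -0.1216
15 [10.7 16.   3.1] -0.1216
16 [ 8.6 17.2  3.1] -0.1216
17 [ 6.5 18.1  3.1] -0.1216
18 [ 4.2 18.8  3.1] -0.1216
19 [ 1.9 19.1  3.1] -0.1216
```

carry_out(
  plan=[
    {"tx":13,"ty":-14,"tz":0,"spin":-0.12,"gripper":0.3},
    {"tx":14,"ty":-13,"tz":0,"spin":-0.12,"gripper":0.3},
    {"tx":16,"ty":-11,"tz":0,"spin":-0.12,"gripper":0.3},
    {"tx":17,"ty":-9,"tz":0,"spin":-0.12,"gripper":0.3},
    {"tx":18,"ty":-7,"tz":0,"spin":-0.12,"gripper":0.3},
    {"tx":19,"ty":-4,"tz":0,"spin":-0.12,"gripper":0.3},
    {"tx":19,"ty":-2,"tz":0,"spin":-0.12,"gripper":0.3},
    {"tx":19,"ty":0,"tz":0,"spin":-0.12,"gripper":0.3},
    {"tx":19,"ty":2,"tz":0,"spin":-0.12,"gripper":0.3},
    {"tx":19,"ty":5,"tz":0,"spin":-0.12,"gripper":0.3},
  ],
)

```text
t: 4.43
position: [0.5589, 0.0145, 0.3143]
tcp_rot: [[-0.307, 0.952, 0.006], [0.952, 0.307, -0.001], [-0.003, 0.006, -1.0]]
force: [0.8, -0.3, -0.1]
opening: 0.0596
grip_force: 0.0
```

carry_out(
  plan=[
    {"tx":18,"ty":7,"tz":6,"spin":-0.12,"gripper":0.3},
    {"tx":17,"ty":9,"tz":6,"spin":-0.12,"gripper":0.3},
    {"tx":16,"ty":11,"tz":6,"spin":-0.12,"gripper":0.3},
    {"tx":14,"ty":13,"tz":6,"spin":-0.12,"gripper":0.3},
    {"tx":12,"ty":15,"tz":6,"spin":-0.12,"gripper":0.3},
    {"tx":11,"ty":16,"tz":6,"spin":-0.12,"gripper":0.3},
    {"tx":9,"ty":17,"tz":6,"spin":-0.12,"gripper":0.3},
    {"tx":6,"ty":18,"tz":6,"spin":-0.12,"gripper":0.3},
    {"tx":4,"ty":19,"tz":6,"spin":-0.12,"gripper":0.3},
    {"tx":2,"ty":19,"tz":6,"spin":-0.12,"gripper":0.3},
  ],
)

```text
t: 5.27
position: [0.5741, 0.2069, 0.254]
tcp_rot: [[-0.998, 0.059, 0.006], [0.059, 0.998, 0.001], [-0.006, 0.002, -1.0]]
force: [1.0, -1.5, -0.2]
opening: 0.0598
grip_force: 0.0
```

```bash
python3 -c "
from h import *
s=r.sense();print(s['t'],s['position'],yaw(),s['opening'],s['joint_positions'])
c=r.calibration('wrist');snap('wrist','w5')
import json;json.dump({k:np.array(v).tolist() for k,v in c.items()},open('w5.json','w'))
print(proj(c,(.5676,.2024,.092)),proj(c,(.535,.3245,.092)))"
```

```text
5.2667 [0.57409948 0.20689514 0.25404194] 3.0824451297269637 0.05978453307568032 [ 2.62180319e-01  1.50291537e-01  1.45909488e+00 -5.03725838e-04
  1.52576311e+00 -1.24945231e+00]
[324.30573385 177.94133875] [448.43571135 137.78699404]
```

View pics/w5.png

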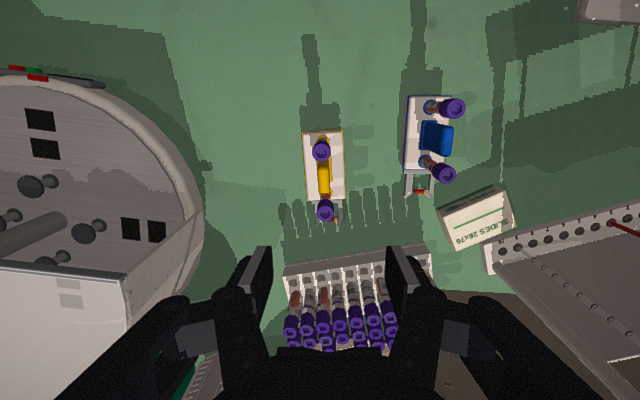

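Yellow's caps are at (321,150) and (325,210) with the handle at (324,179), as predicted. The tube rack's front edge is at about row 265, and blue's handle is at (437,137).

```bash
python3 -c "
from h import *
import json
c=json.load(open('w5.json'));A=lambda u,v,z:px(c,u,v,z)[:2]
q=[A(325,210,.101),A(321,150,.101)];d=q[0]-q[1];print(q,(q[0]+q[1])/2,np.arctan2(d[1],d[0]),A(324,179,.092))
q=[A(444,174,.101),A(453,108,.101)];d=q[0]-q[1];print(q,(q[0]+q[1])/2,np.arctan2(d[1],d[0]),A(436,138,.092))
print('rack',A(355,262,.05),A(430,253,.05),A(360,300,.1))
plan(.5685,.2024,.117,np.pi-.05)"
```

```text
[array([0.59867711, 0.20120313]), array([0.53792341, 0.20128774])] [0.56830026 0.20124543] -0.0013925825218696973 [0.56867898 0.20202142]
[array([0.56837031, 0.31903731]), array([0.50720594, 0.32317351])] [0.53778813 0.32110541] -0.06752152039657001 [0.53448231 0.3125275 ]
rack [0.69097968 0.23316858] [0.68384237 0.32806586] [0.71030287 0.23384307]
from [0.5733 0.21   0.2523] 3.093 n 4
0 [ 1.1 -2.  33.8] 0.0005
1 [ 1.1 -2.  33.8] 0.0005
2 [ 1.1 -2.  33.8] 0.0005
3 [ 1.1 -2.  33.8] 0.0005
```

carry_out(
  plan=[
    {"tx":4,"ty":-8,"tz":30,"spin":-0.02,"gripper":0.3},
    {"tx":0,"ty":0,"tz":40,"spin":0,"gripper":0.3},
    {"tx":0,"ty":0,"tz":40,"spin":0,"gripper":0.3},
    {"tx":0,"ty":0,"tz":40,"spin":0,"gripper":0.4},
    {"tx":0,"ty":0,"tz":29,"spin":0,"gripper":0.6},
    {"tx":0,"ty":0,"tz":0,"spin":0,"gripper":1},
    {"tx":0,"ty":0,"tz":0,"spin":0,"gripper":1},
    {"tx":0,"ty":0,"tz":0,"spin":0,"gripper":1},
    {"tx":0,"ty":0,"tz":0,"spin":0,"gripper":1},
  ],
)

```text
t: 6.07
position: [0.5707, 0.1989, 0.0756]
tcp_rot: [[-0.999, 0.043, 0.006], [0.043, 0.999, 0.001], [-0.006, 0.002, -1.0]]
force: [0.5, -0.2, -2.1]
opening: 0.0113
grip_force: 60.6
```

```bash
python3 -c "
from h import *
s=r.sense();print(s['t'],s['position'],yaw(),s['opening'],s['force'],s['wrist_torque'])
c=r.calibration('wrist');snap('wrist','w6',crop=(180,100,480,340),scale=2)"
```

```text
6.0667 [0.57069271 0.19890823 0.07557093] 3.0980923041234734 0.01130612668871315 [ 0.49343974 -0.22400156 -2.07557061] [ 0.05854167 -0.0036271   0.00977456]
```

View pics/w6.png

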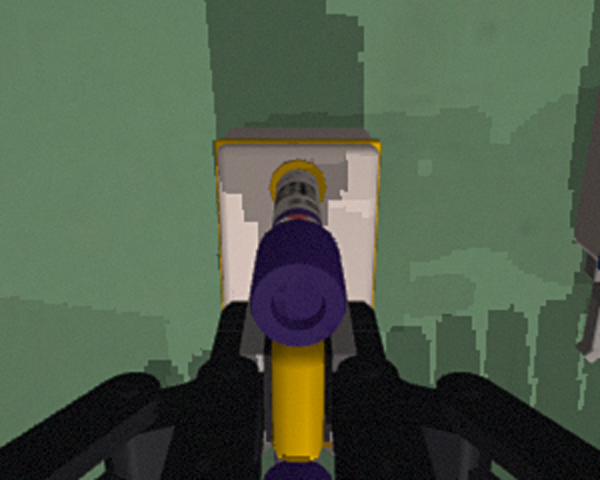

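The handle sits centred between the pads. I'll lift it and carry it to the staging point in front of the bay.

```bash
python3 -c "
from h import *
plan(.462,.12,.22,3.05,5)
a=3.05;d=np.array([.4644-.462,-.0998-.12]);print(np.cos(a)*d[0]+np.sin(a)*d[1],np.sin(a)*d[0]-np.cos(a)*d[1])"
```

```text
from [0.5704 0.1989 0.0752] 3.098 n 5
0 [ 21.  -16.7 -29. ] 0.0097
1 [ 20.8 -16.9 -29. ] 0.0097
2 [ 20.6 -17.1 -29. ] 0.0097
3 [ 20.5 -17.3 -29. ] 0.0097
4 [ 20.3 -17.5 -29. ] 0.0097
-0.0224938683415834 -0.2186591545923278
```

carry_out(
  plan=[
    {"tx":0,"ty":0,"tz":-20,"spin":0,"gripper":1},
    {"tx":0,"ty":0,"tz":-35,"spin":0,"gripper":1},
    {"tx":10,"ty":-8,"tz":-30,"spin":0.01,"gripper":1},
    {"tx":21,"ty":-17,"tz":-30,"spin":0.01,"gripper":1},
    {"tx":21,"ty":-17,"tz":-20,"spin":0.01,"gripper":1},
    {"tx":21,"ty":-17,"tz":-10,"spin":0.01,"gripper":1},
    {"tx":20,"ty":-17,"tz":0,"spin":0.01,"gripper":1},
    {"tx":10,"ty":-25,"tz":0,"spin":0.02,"gripper":1},
    {"tx":0,"ty":-30,"tz":0,"spin":0.02,"gripper":1},
    {"tx":-2,"ty":-30,"tz":0,"spin":0.02,"gripper":1},
  ],
)

```text
t: 6.95
position: [0.4524, 0.0442, 0.2189]
tcp_rot: [[-0.988, 0.152, 0.004], [0.152, 0.988, -0.0], [-0.004, 0.001, -1.0]]
force: [1.8, -0.2, -2.1]
opening: 0.0116
grip_force: 60.5
```

```bash
python3 -c "
from h import *
s=r.sense();print(s['opening'],s['grip_force'])
plan(.4644,-.0998,.15,2.947)"
```

```text
0.01162213493992936 60.51817774772644
from [0.4524 0.0442 0.2189] 2.989 n 5
0 [ -6.7 -28.1  13.8] 0.0084
1 [ -7.  -28.   13.8] 0.0084
2 [ -7.2 -28.   13.8] 0.0084
3 [ -7.5 -27.9  13.8] 0.0084
4 [ -7.7 -27.9  13.8] 0.0084
```

carry_out(
  plan=[
    {"tx":0,"ty":-28,"tz":0,"spin":0.008,"gripper":1},
    {"tx":-5,"ty":-28,"tz":5,"spin":0.008,"gripper":1},
    {"tx":-7,"ty":-28,"tz":10,"spin":0.008,"gripper":1},
    {"tx":-7,"ty":-28,"tz":20,"spin":0.008,"gripper":1},
    {"tx":-7,"ty":-28,"tz":30,"spin":0.008,"gripper":1},
    {"tx":0,"ty":0,"tz":0,"spin":0,"gripper":1},
  ],
)

```text
t: 7.45
position: [0.4527, -0.1014, 0.1483]
tcp_rot: [[-0.981, 0.195, -0.003], [0.195, 0.981, -0.001], [0.003, -0.002, -1.0]]
force: [-0.4, -0.1, -4.0]
opening: 0.0114
grip_force: 60.4
```

```bash
python3 -c "
from h import *
s=r.sense();print(s['t'],s['opening'],s['grip_force'],s['force'])
plan(.4644,-.0998,.122,2.947,2)
snap('top','t3',crop=(320,60,470,210),scale=3.5);snap('scene','s3',crop=(290,120,430,240),scale=4)
import cv2
a=cv2.imread('pics/t3.png');b=cv2.imread('pics/s3.png')
b=cv2.resize(b,(275,236));c=np.zeros((525,800,3),np.uint8);c[:525,:525]=a;c[:236,525:]=b;cv2.imwrite('pics/ts3.png',c)"
```

```text
7.45 0.01142581616204374 60.42455077171326 [-0.40659387 -0.10396773 -3.96058602]
from [ 0.4527 -0.1014  0.1483] 2.945 n 2
0 [-5.6  1.9 13.1] -0.0011
1 [-5.6  1.9 13.1] -0.0011
```

View pics/ts3.png

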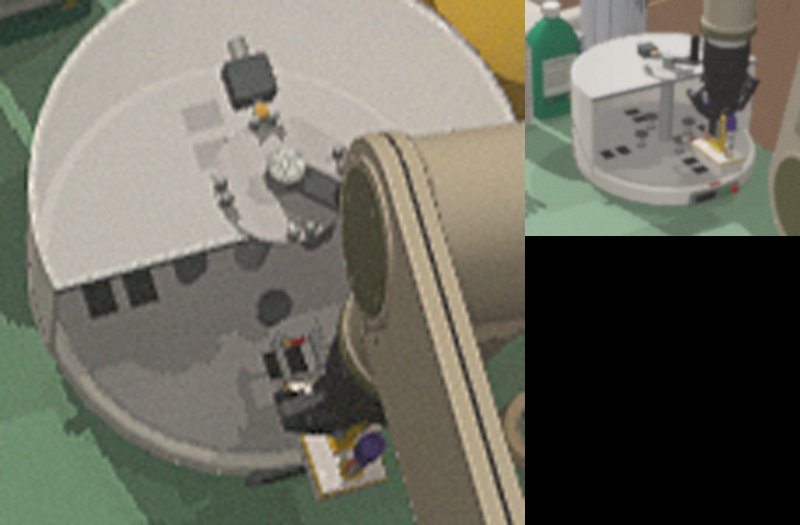

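The latch shows at (293,341) and the stud head at (273,307). I'll check the lateral alignment.

```bash
python3 -c "
from h import *
c=r.calibration('top');A=lambda u,v,z:px(c,320+u/3.5,60+v/3.5,z)[:2]
l=A(293,342,.086);s=A(273,307,.072);print(l,s);a=np.array([.612,-.129]);X=np.array([np.cos(-.195),np.sin(-.195)]);Y=np.array([-X[1],X[0]])
for q in(l,s):print((q-a)@X,(q-a)@Y)"
```

```text
[ 0.5278317  -0.11141465] [ 0.56114092 -0.11585444]
-0.08598056615802639 0.0009430646172080852
-0.05244235224996983 0.0030416337103309765
```

carry_out(
  plan=[
    {"tx":-6,"ty":3,"tz":10,"spin":0,"gripper":1},
    {"tx":0,"ty":0,"tz":10,"spin":0,"gripper":1},
    {"tx":0,"ty":0,"tz":5,"spin":0,"gripper":1},
    {"tx":0,"ty":0,"tz":2,"spin":0,"gripper":1},
    {"tx":0,"ty":0,"tz":0,"spin":0,"gripper":1},
  ],
)

```text
t: 7.97
position: [0.4607, -0.0953, 0.1243]
tcp_rot: [[-0.982, 0.191, -0.0], [0.191, 0.982, 0.0], [0.001, 0.0, -1.0]]
force: [-0.6, 0.7, -2.5]
opening: 0.0112
grip_force: 60.6
```

carry_out(
  plan=[
    {"tx":0,"ty":0,"tz":2,"spin":0,"gripper":1},
    {"tx":0,"ty":0,"tz":0,"spin":0,"gripper":1},
    {"tx":0,"ty":0,"tz":0,"spin":0,"gripper":1},
  ],
)

```text
t: 8.22
position: [0.4611, -0.0959, 0.1227]
tcp_rot: [[-0.981, 0.191, 0.0], [0.191, 0.981, -0.0], [-0.0, -0.0, -1.0]]
force: [-0.1, -0.5, -1.6]
opening: 0.011
grip_force: 60.6
```

```bash
python3 -c "
from h import *
s=r.sense();print(s['t'],s['position'],yaw(),s['opening'],s['force'],s['wrist_torque'])
snap('top','t4',crop=(380,130,440,190),scale=8)"
```

```text
8.2167 [ 0.46114374 -0.09586631  0.12267731] 2.948932824777792 0.01101926594069323 [-0.05263868 -0.54412344 -1.63429061] [ 0.03774218 -0.01708202  0.02607893]
```

View pics/t4.png

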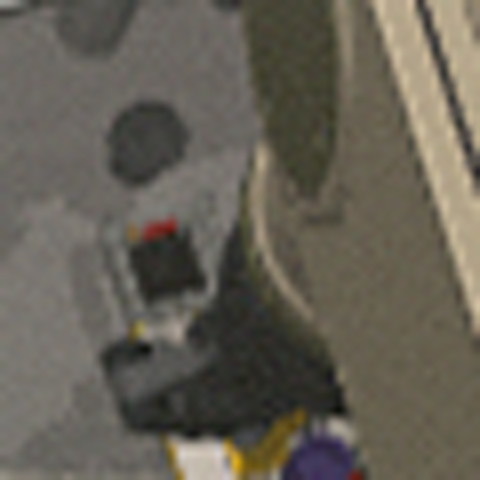

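The latch is at (157,231) between the prongs, and the stud head is at (148,141).

```bash
python3 -c "
from h import *
c=r.calibration('top');A=lambda u,v,z:px(c,380+u/8,130+v/8,z)[:2]
l=A(157,231,.059);s=A(148,141,.072);a=np.array([.612,-.129]);X=np.array([np.cos(-.195),np.sin(-.195)]);Y=np.array([-X[1],X[0]])
for q in(l,s):print(q,(q-a)@X,(q-a)@Y)"
```

```text
[ 0.53528336 -0.1087347 ] -0.07918941366031403 0.005016109030068461
[ 0.56075884 -0.11713139] -0.05256976313666733 0.0017148513326785547
```

carry_out(
  plan=[
    {"tx":0,"ty":-3,"tz":1,"spin":0,"gripper":1},
    {"tx":-6,"ty":0,"tz":0,"spin":0,"gripper":1},
    {"tx":-6,"ty":0,"tz":0,"spin":0,"gripper":1},
    {"tx":-6,"ty":0,"tz":0,"spin":0,"gripper":1},
    {"tx":-6,"ty":0,"tz":0,"spin":0,"gripper":1},
    {"tx":0,"ty":0,"tz":0,"spin":0,"gripper":1},
  ],
)

```text
t: 8.77
position: [0.4848, -0.1035, 0.1213]
tcp_rot: [[-0.981, 0.192, -0.0], [0.192, 0.981, 0.0], [0.0, 0.0, -1.0]]
force: [-1.3, 1.0, -1.2]
opening: 0.0113
grip_force: 60.6
```

carry_out(
  plan=[
    {"tx":-5,"ty":0,"tz":0,"spin":0,"gripper":1},
    {"tx":-5,"ty":0,"tz":0,"spin":0,"gripper":1},
    {"tx":-4,"ty":0,"tz":0,"spin":0,"gripper":1},
    {"tx":0,"ty":0,"tz":0,"spin":0,"gripper":1},
  ],
)

```text
t: 9.1
position: [0.4986, -0.1059, 0.1213]
tcp_rot: [[-0.982, 0.191, 0.001], [0.191, 0.982, 0.001], [-0.001, 0.001, -1.0]]
force: [0.8, 2.3, -2.3]
opening: 0.011
grip_force: 60.5
```

carry_out(
  plan=[
    {"tx":-3,"ty":0,"tz":0,"spin":0,"gripper":1},
    {"tx":-2,"ty":0,"tz":0,"spin":0,"gripper":1},
    {"tx":0,"ty":0,"tz":0,"spin":0,"gripper":1},
  ],
)

```text
t: 9.35
position: [0.5037, -0.1071, 0.1218]
tcp_rot: [[-0.981, 0.192, 0.002], [0.192, 0.981, -0.0], [-0.002, 0.0, -1.0]]
force: [1.6, 3.7, -2.9]
opening: 0.0118
grip_force: 60.4
```

carry_out(
  plan=[
    {"tx":-1.5,"ty":0,"tz":0,"spin":0,"gripper":1},
    {"tx":0,"ty":0,"tz":0,"spin":0,"gripper":1},
  ],
)

```text
t: 9.52
position: [0.5046, -0.1079, 0.1218]
tcp_rot: [[-0.981, 0.192, 0.001], [0.192, 0.981, -0.001], [-0.001, -0.001, -1.0]]
force: [0.2, 0.2, -2.0]
opening: 0.0111
grip_force: 60.6
```

carry_out(
  plan=[
    {"tx":-1,"ty":0,"tz":0,"spin":0,"gripper":1},
    {"tx":0,"ty":0,"tz":0,"spin":0,"gripper":1},
  ],
)

```text
t: 9.68
position: [0.5052, -0.1079, 0.1216]
tcp_rot: [[-0.981, 0.192, 0.0], [0.192, 0.981, -0.001], [-0.0, -0.001, -1.0]]
force: [0.4, -1.0, -2.2]
opening: 0.0111
grip_force: 60.6
```

carry_out(
  plan=[
    {"tx":-1.5,"ty":0,"tz":0,"spin":0,"gripper":1},
    {"tx":0,"ty":0,"tz":0,"spin":0,"gripper":1},
  ],
)

```text
t: 9.85
position: [0.5068, -0.1081, 0.1215]
tcp_rot: [[-0.981, 0.192, 0.0], [0.192, 0.981, -0.0], [-0.0, -0.0, -1.0]]
force: [0.1, 0.2, -2.2]
opening: 0.0112
grip_force: 60.6
```

carry_out(
  plan=[
    {"tx":-1.5,"ty":0,"tz":0,"spin":0,"gripper":1},
    {"tx":0,"ty":0,"tz":0,"spin":0,"gripper":1},
  ],
)

```text
t: 10.02
position: [0.5075, -0.1081, 0.1211]
tcp_rot: [[-0.981, 0.192, -0.002], [0.192, 0.981, 0.0], [0.002, -0.0, -1.0]]
force: [-2.5, -0.2, -1.6]
opening: 0.0115
grip_force: 60.8
```

carry_out(
  plan=[
    {"tx":-1,"ty":0,"tz":0,"spin":0,"gripper":1},
    {"tx":0,"ty":0,"tz":0,"spin":0,"gripper":1},
  ],
)

```text
t: 10.18
position: [0.5079, -0.1081, 0.1209]
tcp_rot: [[-0.981, 0.192, -0.003], [0.192, 0.981, 0.001], [0.003, 0.0, -1.0]]
force: [-6.9, 1.1, 1.4]
opening: 0.0114
grip_force: 61.0
```

```bash
python3 -c "
from h import *
s=r.sense();print(s['t'],s['position'],yaw(),s['opening'],s['force'],s['wrist_torque'])
snap('top','t5',crop=(380,120,440,180),scale=8)"
```

```text
10.1833 [ 0.50789579 -0.10808876  0.12087333] 2.9488375353316902 0.011380478819013684 [-6.90695245  1.0930965   1.43651967] [ 0.16331031  1.17656841 -0.04140599]
```

View pics/t5.png

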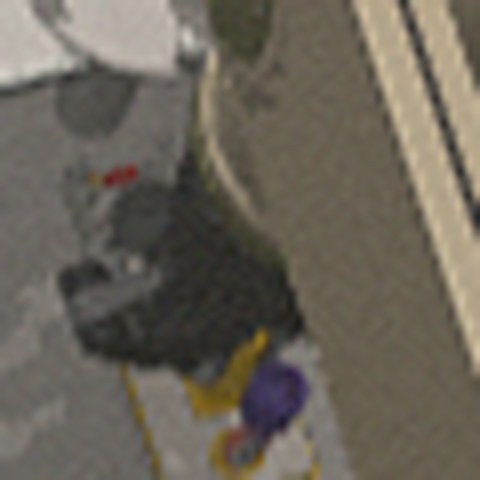

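The latch lies straight across at (120,175) behind the stud head at (140,215), with 7 N of contact: it is shut. I'll release and lift.

carry_out(
  plan=[
    {"tx":0.5,"ty":0,"tz":0,"spin":0,"gripper":0.8},
    {"tx":0,"ty":0,"tz":0,"spin":0,"gripper":0.4},
    {"tx":0,"ty":0,"tz":0,"spin":0,"gripper":0.4},
    {"tx":0,"ty":0,"tz":-15,"spin":0,"gripper":0.4},
    {"tx":0,"ty":0,"tz":-40,"spin":0,"gripper":0.4},
    {"tx":0,"ty":0,"tz":-40,"spin":0,"gripper":0.4},
    {"tx":0,"ty":0,"tz":-40,"spin":0,"gripper":0.4},
    {"tx":0,"ty":0,"tz":-40,"spin":0,"gripper":0.4},
    {"tx":0,"ty":0,"tz":-30,"spin":0,"gripper":0.4},
  ],
)

```text
t: 10.98
position: [0.5093, -0.1084, 0.3309]
tcp_rot: [[-0.981, 0.192, 0.005], [0.192, 0.981, -0.001], [-0.005, -0.001, -1.0]]
force: [1.0, -0.2, 0.4]
opening: 0.0513
grip_force: 0.0
```

```bash
cat >> h.py <<'E'
def blobs(im,lo,hi,amin=6,box=None):
    m=cv2.inRange(cv2.cvtColor(im,cv2.COLOR_BGR2HSV),lo,hi)
    n,_,st,ce=cv2.connectedComponentsWithStats(m)
    return [(ce[i].round(1).tolist(),int(st[i,4])) for i in range(1,n) if st[i,4]>=amin and (box is None or (box[0]<ce[i][0]<box[2] and box[1]<ce[i][1]<box[3]))]
RED=((0,110,70),(8,255,255));YEL=((20,120,80),(32,255,255));BLU=((100,140,60),(118,255,255));PUR=((120,90,40),(140,255,255))
E
python3 -c "
from h import *
s=r.sense();print(s['t'],s['position'],s['opening'])
c=r.calibration('wrist');im=r.capture('wrist');cv2.imwrite('pics/w7_raw.png',im)
print('Y',blobs(im,*YEL,20),'P',blobs(im,*PUR,20),'R',blobs(im,*RED,6))
for n,p in dict(peg=(.5755,-.153,.257),axis=(.612,-.129,.217),grip=(.5085,-.1085,.137)).items():print(n,proj(c,p))
plan(.5755,-.153,.33,3.73)"
```

```text
10.9833 [ 0.50930447 -0.10840695  0.33093706] 0.05133105487245952
Y [([330.1, 130.7], 69), ([328.3, 137.3], 32), ([347.0, 156.5], 38), ([328.6, 171.7], 391), ([163.0, 255.6], 2447), ([329.2, 329.2], 23)] P [([328.5, 148.2], 240), ([328.6, 202.1], 255), ([587.9, 287.6], 3818)] R [([240.9, 69.3], 653), ([302.4, 112.3], 34), ([329.2, 118.0], 70), ([617.0, 169.0], 25), ([328.4, 189.8], 28), ([330.3, 213.2], 18), ([599.5, 250.6], 10), ([596.9, 256.9], 29), ([609.2, 255.8], 10), ([617.8, 258.2], 25), ([569.8, 266.0], 8), ([524.3, 268.9], 10), ([518.6, 273.7], 14)]
peg [291.18604342 301.15938504]
axis [328.95653691 301.33739171]
grip [329.09808292 175.64302557]
from [ 0.5111 -0.109   0.3373] 2.949 n 7
0 [-10.2  -4.4   1. ] -0.1116
1 [-9.7 -5.5  1. ] -0.1116
2 [-9.  -6.6  1. ] -0.1116
3 [-8.2 -7.5  1. ] -0.1116
4 [-7.3 -8.4  1. ] -0.1116
5 [-6.4 -9.2  1. ] -0.1116
6 [-5.3 -9.8  1. ] -0.1116
```

carry_out(
  plan=[
    {"tx":-10,"ty":-4,"tz":0,"spin":-0.112,"gripper":0.4},
    {"tx":-10,"ty":-5,"tz":0,"spin":-0.112,"gripper":0.4},
    {"tx":-9,"ty":-7,"tz":0,"spin":-0.112,"gripper":0.4},
    {"tx":-8,"ty":-8,"tz":0,"spin":-0.112,"gripper":0.4},
    {"tx":-7,"ty":-8,"tz":0,"spin":-0.112,"gripper":0.4},
    {"tx":-6,"ty":-9,"tz":0,"spin":-0.112,"gripper":0.4},
    {"tx":-6,"ty":-10,"tz":0,"spin":-0.112,"gripper":0.4},
    {"tx":0,"ty":0,"tz":20,"spin":0,"gripper":0.4},
    {"tx":0,"ty":0,"tz":0,"spin":0,"gripper":0.4},
  ],
)

```text
t: 11.78
position: [0.5725, -0.1517, 0.3028]
tcp_rot: [[-0.83, -0.557, -0.004], [-0.557, 0.83, 0.001], [0.002, 0.003, -1.0]]
force: [-0.3, 0.5, -1.6]
opening: 0.0515
grip_force: 0.0
```

```bash
python3 -c "
from h import *
plan(.5755,-.153,.238,3.73-2*np.pi)"
```

```text
from [ 0.5725 -0.1517  0.3028] -2.551 n 2
0 [-0.9 -1.4 32.4] 0.0013
1 [-0.9 -1.4 32.4] 0.0013
```

carry_out(
  plan=[
    {"tx":-2,"ty":-3,"tz":20,"spin":0,"gripper":0.4},
    {"tx":0,"ty":0,"tz":25,"spin":0,"gripper":0.5},
    {"tx":0,"ty":0,"tz":18,"spin":0,"gripper":0.65},
    {"tx":0,"ty":0,"tz":0,"spin":0,"gripper":1},
    {"tx":0,"ty":0,"tz":0,"spin":0,"gripper":1},
    {"tx":0,"ty":0,"tz":0,"spin":0,"gripper":1},
  ],
)

```text
t: 12.28
position: [0.5745, -0.1529, 0.2394]
tcp_rot: [[-0.831, -0.556, -0.006], [-0.556, 0.831, 0.001], [0.004, 0.005, -1.0]]
force: [5.3, -3.6, -26.7]
opening: 0.0164
grip_force: 59.6
```

carry_out(
  plan=[
    {"tx":-0.3,"ty":5.4,"tz":0,"spin":0.12,"gripper":1},
    {"tx":-0.3,"ty":5.4,"tz":0,"spin":0.12,"gripper":1},
    {"tx":-0.3,"ty":5.4,"tz":0,"spin":0.12,"gripper":1},
    {"tx":-0.3,"ty":5.4,"tz":0,"spin":0.12,"gripper":1},
  ],
)

```text
t: 12.62
position: [0.5674, -0.1324, 0.2394]
tcp_rot: [[-0.995, -0.104, -0.005], [-0.104, 0.995, 0.002], [0.005, 0.002, -1.0]]
force: [10.6, -2.4, -29.4]
opening: 0.0166
grip_force: 60.3
```

```bash
cat >> h.py <<'E'
def crank():
    s=r.sense();p=np.array(s['position'][:2]);a=np.array([.612,-.129]);d=p-a
    print(s['t'],'r',np.hypot(*d).round(4),'peg angle mixer deg',(np.degrees(np.arctan2(d[1],d[0])+.195)%360).round(1),'yaw',np.degrees(yaw()+.195)%360,s['force'].round(1) if hasattr(s['force'],'round') else s['force'],s['opening'],s['position'][2])
E
python3 -c "
from h import *
crank()"
```

```text
12.6167 r 0.0447 peg angle mixer deg 195.5 yaw 197.14566859240608 [ 10.6  -2.4 -29.4] 0.016609320039805774 0.23942113051611963
```

carry_out(
  plan=[
    {"tx":-0.3,"ty":5.4,"tz":0,"spin":0.12,"gripper":1},
    {"tx":-0.3,"ty":5.4,"tz":0,"spin":0.12,"gripper":1},
    {"tx":-0.3,"ty":5.4,"tz":0,"spin":0.12,"gripper":1},
    {"tx":-0.3,"ty":5.4,"tz":0,"spin":0.12,"gripper":1},
    {"tx":-0.3,"ty":5.4,"tz":0,"spin":0.12,"gripper":1},
    {"tx":-0.3,"ty":5.4,"tz":0,"spin":0.12,"gripper":1},
    {"tx":-0.3,"ty":5.4,"tz":0,"spin":0.12,"gripper":1},
    {"tx":0,"ty":0,"tz":0,"spin":0,"gripper":1},
  ],
)

```text
t: 13.28
position: [0.5794, -0.0977, 0.2394]
tcp_rot: [[-0.74, 0.673, -0.004], [0.673, 0.74, 0.0], [0.003, -0.002, -1.0]]
force: [10.9, -7.4, -29.7]
opening: 0.0161
grip_force: 60.7
```

```bash
python3 -c "
from h import *
crank()"
```

```text
13.2833 r 0.0451 peg angle mixer deg 147.3 yaw 148.9020009806927 [ 10.9  -7.4 -29.7] 0.016077550887104445 0.23941443774425358
```

carry_out(
  plan=[
    {"tx":-0.3,"ty":5,"tz":0,"spin":0.11,"gripper":1},
    {"tx":-0.3,"ty":5,"tz":0,"spin":0.11,"gripper":1},
    {"tx":0,"ty":0,"tz":0,"spin":0,"gripper":1},
  ],
)

```text
t: 13.53
position: [0.5866, -0.0913, 0.2395]
tcp_rot: [[-0.576, 0.818, -0.004], [0.818, 0.576, 0.0], [0.003, -0.003, -1.0]]
force: [8.8, -7.2, -27.8]
opening: 0.0162
grip_force: 61.1
```

```bash
python3 -c "
from h import *
crank()"
```

```text
13.5333 r 0.0455 peg angle mixer deg 135.1 yaw 136.30879362019974 [  8.8  -7.2 -27.8] 0.01616158309837506 0.23950242609230502
```

carry_out(
  plan=[
    {"tx":0,"ty":0,"tz":0,"spin":0,"gripper":0.7},
    {"tx":0,"ty":0,"tz":0,"spin":0,"gripper":0.5},
    {"tx":0,"ty":0,"tz":-20,"spin":0,"gripper":0.4},
    {"tx":0,"ty":0,"tz":-35,"spin":0,"gripper":0.4},
    {"tx":0,"ty":0,"tz":-30,"spin":0,"gripper":0.4},
  ],
)

```text
t: 13.95
position: [0.5871, -0.091, 0.3315]
tcp_rot: [[-0.583, 0.813, 0.001], [0.813, 0.583, -0.0], [-0.001, 0.001, -1.0]]
force: [0.7, -1.0, 0.1]
opening: 0.0514
grip_force: 0.0
```

```bash
python3 -c "
from h import *
s=r.sense();print(s['t'],s['position'])
im=r.capture('wrist');cv2.imwrite('pics/w8_raw.png',im);t=r.capture('top');cv2.imwrite('pics/t8_raw.png',t)
print('top Y',blobs(t,*YEL,8,(200,40,480,260)),'B',blobs(t,*BLU,8,(200,150,330,300)),'P',blobs(t,*PUR,4,(200,150,480,300)))
plan(.535,.3225,.26,np.pi-.04)"
```

```text
13.95 [ 0.58708652 -0.09101803  0.33145399]
top Y [([470.4, 61.6], 2096), ([354.1, 140.6], 39)] B [([247.6, 231.1], 48), ([253.2, 233.3], 12)] P [([223.8, 151.1], 108), ([218.3, 156.7], 97), ([212.8, 162.4], 72), ([242.1, 219.1], 35), ([251.9, 241.8], 35)]
from [ 0.5898 -0.0917  0.3382] 2.193 n 11
0 [33.5 17.9  7.1] -0.0826
1 [31.9 20.6  7.1] -0.0826
2 [30.1 23.2  7.1] -0.0826
3 [28.1 25.6  7.1] -0.0826
4 [25.9 27.8  7.1] -0.0826
5 [23.5 29.8  7.1] -0.0826
6 [21.  31.7  7.1] -0.0826
7 [18.3 33.3  7.1] -0.0826
8 [15.5 34.7  7.1] -0.0826
9 [12.6 35.8  7.1] -0.0826
10 [ 9.6 36.8  7.1] -0.0826
```

carry_out(
  plan=[
    {"tx":33,"ty":18,"tz":0,"spin":-0.083,"gripper":0.4},
    {"tx":32,"ty":21,"tz":0,"spin":-0.083,"gripper":0.4},
    {"tx":30,"ty":23,"tz":0,"spin":-0.083,"gripper":0.4},
    {"tx":28,"ty":26,"tz":0,"spin":-0.083,"gripper":0.4},
    {"tx":26,"ty":28,"tz":0,"spin":-0.083,"gripper":0.4},
    {"tx":24,"ty":30,"tz":10,"spin":-0.083,"gripper":0.3},
    {"tx":21,"ty":32,"tz":10,"spin":-0.083,"gripper":0.3},
    {"tx":18,"ty":33,"tz":10,"spin":-0.083,"gripper":0.3},
    {"tx":15,"ty":35,"tz":10,"spin":-0.083,"gripper":0.3},
    {"tx":13,"ty":36,"tz":10,"spin":-0.083,"gripper":0.3},
  ],
)

```text
t: 14.88
position: [0.5378, 0.2884, 0.2802]
tcp_rot: [[-0.993, 0.114, 0.003], [0.114, 0.993, 0.001], [-0.003, 0.002, -1.0]]
force: [1.2, -0.5, 0.6]
opening: 0.0597
grip_force: 0.0
```

carry_out(
  plan=[
    {"tx":10,"ty":36,"tz":10,"spin":-0.083,"gripper":0.3},
    {"tx":0,"ty":0,"tz":15,"spin":0,"gripper":0.3},
    {"tx":0,"ty":0,"tz":0,"spin":0,"gripper":0.3},
  ],
)

```text
t: 15.13
position: [0.5305, 0.3251, 0.2516]
tcp_rot: [[-0.999, 0.032, -0.002], [0.032, 0.999, -0.001], [0.002, -0.001, -1.0]]
force: [0.0, -0.2, -0.6]
opening: 0.06
grip_force: 0.0
```

```bash
python3 -c "
from h import *
s=r.sense();print(s['t'],s['position'],yaw(),s['opening'])
c=r.calibration('wrist');im=r.capture('wrist');cv2.imwrite('pics/w9_raw.png',im)
P=blobs(im,*PUR,60,(230,60,430,260));print('P',P,'B',blobs(im,*BLU,60))
print([px(c,*p[0],.101)[:2] for p in P],proj(c,(.566,.322,.101)),proj(c,(.504,.323,.101)))
plan(.536,.322,.072,np.pi-.04)"
```

```text
15.1333 [0.53047408 0.32510653 0.25157541] 3.109721408782583 0.059954478416252066
P [([329.3, 163.9], 306), ([328.0, 221.9], 308)] B [([328.5, 188.8], 397)]
[array([0.5062465 , 0.32553222]), array([0.56582347, 0.3223125 ])] [327.69831973 222.07010291] [326.56142786 161.65232759]
from [0.5312 0.3237 0.2529] 3.107 n 5
0 [-1.  -0.3 36.2] 0.0011
1 [-1.  -0.3 36.2] 0.0011
2 [-1.  -0.3 36.2] 0.0011
3 [-1.  -0.3 36.2] 0.0011
4 [-1.  -0.3 36.2] 0.0011
```

carry_out(
  plan=[
    {"tx":-5,"ty":0,"tz":30,"spin":0.015,"gripper":0.3},
    {"tx":0,"ty":0,"tz":40,"spin":0,"gripper":0.3},
    {"tx":0,"ty":0,"tz":40,"spin":0,"gripper":0.3},
    {"tx":0,"ty":0,"tz":40,"spin":0,"gripper":0.4},
    {"tx":0,"ty":0,"tz":28,"spin":0,"gripper":0.6},
    {"tx":0,"ty":0,"tz":0,"spin":0,"gripper":1},
    {"tx":0,"ty":0,"tz":0,"spin":0,"gripper":1},
    {"tx":0,"ty":0,"tz":0,"spin":0,"gripper":1},
    {"tx":0,"ty":0,"tz":0,"spin":0,"gripper":1},
  ],
)

```text
t: 15.93
position: [0.5397, 0.3236, 0.0793]
tcp_rot: [[-0.999, 0.052, 0.005], [0.052, 0.999, 0.002], [-0.005, 0.003, -1.0]]
force: [0.3, 0.1, -2.0]
opening: 0.0113
grip_force: 61.4
```

```bash
python3 -c "
from h import *
s=r.sense();print(s['position'],yaw())
im=r.capture('wrist');cv2.imwrite('pics/w10_raw.png',im)
y=cv2.imread('pics/w6_raw.png')
for i in(im,y):print('P',blobs(i,*PUR,100,(200,60,460,399)),'B',blobs(i,*BLU,100),blobs(i,*YEL,100))"
```

```text
[0.5396569  0.32364758 0.07931207] 3.089984372105223
P [([328.5, 231.4], 2268), ([328.4, 336.4], 963)] B [([332.0, 166.5], 148), ([329.2, 182.3], 148), ([328.8, 289.5], 1404)] []
P [([328.6, 241.0], 2484), ([328.4, 341.1], 612)] B [([510.0, 144.3], 387), ([546.1, 121.4], 212), ([535.9, 171.2], 484), ([630.3, 218.6], 1018), ([523.1, 222.1], 163)] [([334.4, 182.0], 354), ([328.9, 187.6], 198), ([328.8, 300.8], 1451)]
```

carry_out(
  plan=[
    {"tx":0,"ty":0,"tz":-20,"spin":0,"gripper":1},
    {"tx":0,"ty":0,"tz":-35,"spin":0,"gripper":1},
    {"tx":5,"ty":-10,"tz":-30,"spin":0.01,"gripper":1},
    {"tx":10,"ty":-25,"tz":-25,"spin":0.01,"gripper":1},
    {"tx":12,"ty":-32,"tz":-20,"spin":0.01,"gripper":1},
    {"tx":13,"ty":-35,"tz":-10,"spin":0.02,"gripper":1},
    {"tx":13,"ty":-35,"tz":0,"spin":0.02,"gripper":1},
    {"tx":13,"ty":-35,"tz":0,"spin":0.02,"gripper":1},
    {"tx":13,"ty":-35,"tz":0,"spin":0.02,"gripper":1},
    {"tx":10,"ty":-35,"tz":0,"spin":0.02,"gripper":1},
  ],
)

```text
t: 16.82
position: [0.4228, 0.0905, 0.2173]
tcp_rot: [[-0.984, 0.18, 0.004], [0.18, 0.984, 0.0], [-0.003, 0.001, -1.0]]
force: [0.1, -0.1, -1.8]
opening: 0.0113
grip_force: 61.6
```

```bash
python3 -c "
from h import *
s=r.sense();print(s['opening'],s['grip_force'])
plan(.457,-.0978,.15,2.9485,6)"
```

```text
0.011260883230463039 61.55410051345825
from [0.4228 0.0905 0.2173] 2.96 n 6
0 [-11.3 -29.8  11.2] 0.002
1 [-11.3 -29.8  11.2] 0.002
2 [-11.4 -29.8  11.2] 0.002
3 [-11.4 -29.8  11.2] 0.002
4 [-11.5 -29.7  11.2] 0.002
5 [-11.6 -29.7  11.2] 0.002
```

carry_out(
  plan=[
    {"tx":-8,"ty":-30,"tz":0,"spin":0.002,"gripper":1},
    {"tx":-12,"ty":-30,"tz":0,"spin":0.002,"gripper":1},
    {"tx":-12,"ty":-30,"tz":10,"spin":0.002,"gripper":1},
    {"tx":-12,"ty":-30,"tz":15,"spin":0.002,"gripper":1},
    {"tx":-12,"ty":-30,"tz":20,"spin":0.002,"gripper":1},
    {"tx":-12,"ty":-30,"tz":20,"spin":0.002,"gripper":1},
    {"tx":0,"ty":0,"tz":0,"spin":0,"gripper":1},
    {"tx":0,"ty":0,"tz":0,"spin":0,"gripper":1},
  ],
)

```text
t: 17.48
position: [0.4567, -0.0994, 0.1506]
tcp_rot: [[-0.981, 0.195, -0.0], [0.195, 0.981, 0.0], [0.0, 0.0, -1.0]]
force: [-0.8, 0.2, -2.5]
opening: 0.0112
grip_force: 61.5
```

```bash
python3 -c "
from h import *
s=r.sense();print(s['t'],s['opening'],s['grip_force'],s['force'])
plan(.463,-.0990,.1255,2.9485,2)
t=r.capture('top');cv2.imwrite('pics/t10_raw.png',t)
print('R',blobs(t,*RED,3,(380,100,450,200)),'Y',blobs(t,*YEL,6,(320,60,450,200)),'B',blobs(t,*BLU,3,(350,100,450,230)))"
```

```text
17.4833 0.01118816403058558 61.48694157600403 [-0.82361596  0.20138642 -2.53920185]
from [ 0.4567 -0.0994  0.1506] 2.945 n 2
0 [-3.1  0.8 12.6] -0.0015
1 [-3.1  0.8 12.6] -0.0015
R [([402.9, 156.8], 8), ([417.8, 192.5], 4)] Y [([354.1, 140.6], 38), ([342.8, 143.8], 9)] B [([421.0, 180.6], 5), ([413.9, 186.1], 13)]
```

carry_out(
  plan=[
    {"tx":-5,"ty":1,"tz":10,"spin":-0.003,"gripper":1},
    {"tx":0,"ty":0,"tz":9,"spin":0,"gripper":1},
    {"tx":0,"ty":0,"tz":4,"spin":0,"gripper":1},
    {"tx":0,"ty":0,"tz":2,"spin":0,"gripper":1},
    {"tx":0,"ty":0,"tz":0,"spin":0,"gripper":1},
    {"tx":0,"ty":0,"tz":0,"spin":0,"gripper":1},
  ],
)

```text
t: 18.03
position: [0.4621, -0.0975, 0.1258]
tcp_rot: [[-0.982, 0.188, 0.0], [0.188, 0.982, -0.0], [-0.0, -0.0, -1.0]]
force: [0.0, -0.0, -2.1]
opening: 0.011
grip_force: 61.5
```

```bash
python3 -c "
from h import *
s=r.sense();print(s['t'],s['position'],s['opening'],s['grip_force'],s['force'],s['wrist_torque'])
plan(.463,-.0990,.1255,2.9485,1)
t=r.capture('top');cv2.imwrite('pics/t11_raw.png',t)
R=blobs(t,*RED,3,(380,100,450,200));print(R)
g=cv2.cvtColor(t,cv2.COLOR_BGR2GRAY)[138:158,388:410];m=(g<85).astype(np.uint8);n,_,st,ce=cv2.connectedComponentsWithStats(m)
print([(ce[i]+[388,138],st[i,4]) for i in range(1,n) if st[i,4]>8])
c=r.calibration('top');a=np.array([.612,-.129]);X=np.array([np.cos(-.195),np.sin(-.195)]);Y=np.array([-X[1],X[0]])
for u,z in((R[0][0],.058),((398.5,147.6),.072)):
  q=px(c,*u,z)[:2];print((q-a)@X,(q-a)@Y)"
```

```text
18.0333 [ 0.46210534 -0.09753029  0.12575022] 0.01103983200816715 61.500749588012695 [ 0.04780374 -0.03667643 -2.14241231] [0.01233277 0.04158257 0.0210922 ]
from [ 0.4621 -0.0975  0.1258] 2.952 n 1
0 [-1.2 -1.3  0.3] 0.0039
[([399.5, 158.5], 8)]
[(array([397.67073171, 147.34146341]), np.int32(82))]
-0.07786783385060737 0.004756195729120286
-0.05250472207891318 0.0016937450837632329
```

carry_out(
  plan=[
    {"tx":0,"ty":-2,"tz":0,"spin":0.004,"gripper":1},
    {"tx":-6,"ty":0,"tz":0,"spin":0,"gripper":1},
    {"tx":-6,"ty":0,"tz":0,"spin":0,"gripper":1},
    {"tx":-6,"ty":0,"tz":0,"spin":0,"gripper":1},
    {"tx":-6,"ty":0,"tz":0,"spin":0,"gripper":1},
    {"tx":0,"ty":0,"tz":0,"spin":0,"gripper":1},
  ],
)

```text
t: 18.58
position: [0.486, -0.1046, 0.1253]
tcp_rot: [[-0.981, 0.193, -0.0], [0.193, 0.981, 0.0], [0.0, 0.0, -1.0]]
force: [-1.4, 1.0, -2.2]
opening: 0.0114
grip_force: 61.5
```

carry_out(
  plan=[
    {"tx":-5,"ty":0,"tz":0,"spin":0,"gripper":1},
    {"tx":-5,"ty":0,"tz":0,"spin":0,"gripper":1},
    {"tx":-4,"ty":0,"tz":0,"spin":0,"gripper":1},
    {"tx":0,"ty":0,"tz":0,"spin":0,"gripper":1},
  ],
)

```text
t: 18.92
position: [0.4998, -0.1069, 0.1252]
tcp_rot: [[-0.981, 0.192, 0.001], [0.192, 0.981, 0.001], [-0.0, 0.001, -1.0]]
force: [-0.3, 3.5, -3.7]
opening: 0.0116
grip_force: 61.4
```

carry_out(
  plan=[
    {"tx":-3,"ty":0,"tz":0,"spin":0,"gripper":1},
    {"tx":0,"ty":0,"tz":0,"spin":0,"gripper":1},
  ],
)

```text
t: 19.08
position: [0.503, -0.1077, 0.1258]
tcp_rot: [[-0.981, 0.192, 0.002], [0.192, 0.981, -0.0], [-0.002, 0.0, -1.0]]
force: [1.2, 3.1, -2.2]
opening: 0.0111
grip_force: 61.5
```

carry_out(
  plan=[
    {"tx":-2,"ty":0,"tz":0,"spin":0,"gripper":1},
    {"tx":-2,"ty":0,"tz":0,"spin":0,"gripper":1},
    {"tx":0,"ty":0,"tz":0,"spin":0,"gripper":1},
  ],
)

```text
t: 19.33
position: [0.5065, -0.109, 0.1258]
tcp_rot: [[-0.981, 0.193, 0.001], [0.193, 0.981, -0.001], [-0.001, -0.001, -1.0]]
force: [-0.2, -0.5, -2.9]
opening: 0.0113
grip_force: 61.5
```

carry_out(
  plan=[
    {"tx":-1.5,"ty":0,"tz":0,"spin":0,"gripper":1},
    {"tx":0,"ty":0,"tz":0,"spin":0,"gripper":1},
  ],
)

```text
t: 19.5
position: [0.5076, -0.1093, 0.1256]
tcp_rot: [[-0.981, 0.193, 0.001], [0.193, 0.981, -0.001], [-0.001, -0.001, -1.0]]
force: [-0.7, -0.5, -2.1]
opening: 0.0112
grip_force: 61.5
```

carry_out(
  plan=[
    {"tx":-1,"ty":0,"tz":0,"spin":0,"gripper":1},
    {"tx":0,"ty":0,"tz":0,"spin":0,"gripper":1},
  ],
)

```text
t: 19.67
position: [0.5084, -0.1092, 0.1254]
tcp_rot: [[-0.981, 0.193, 0.0], [0.193, 0.981, -0.0], [-0.0, -0.0, -1.0]]
force: [0.1, -0.5, -2.1]
opening: 0.0117
grip_force: 61.5
```

carry_out(
  plan=[
    {"tx":-1.5,"ty":0,"tz":0,"spin":0,"gripper":1},
    {"tx":0,"ty":0,"tz":0,"spin":0,"gripper":1},
  ],
)

```text
t: 19.83
position: [0.509, -0.1092, 0.125]
tcp_rot: [[-0.981, 0.193, -0.002], [0.193, 0.981, 0.0], [0.002, -0.0, -1.0]]
force: [-3.3, 0.2, -1.1]
opening: 0.0111
grip_force: 61.9
```

carry_out(
  plan=[
    {"tx":-1,"ty":0,"tz":0,"spin":0,"gripper":1},
    {"tx":0,"ty":0,"tz":0,"spin":0,"gripper":1},
  ],
)

```text
t: 20.0
position: [0.5094, -0.1092, 0.1248]
tcp_rot: [[-0.981, 0.193, -0.003], [0.193, 0.981, 0.001], [0.003, 0.0, -1.0]]
force: [-8.0, 1.4, 0.8]
opening: 0.0109
grip_force: 62.1
```

```bash
python3 -c "
from h import *
t=r.capture('top');cv2.imwrite('pics/t12_raw.png',t)
for i in(t,cv2.imread('pics/t5_raw.png')):
  h=cv2.inRange(cv2.cvtColor(i,cv2.COLOR_BGR2HSV),(0,90,60),(10,255,255))
  ys,xs=np.nonzero(h[135:150,385:405]);print(sorted(zip((xs+385).tolist(),(ys+135).tolist())))"
```

```text
[(393, 142), (394, 141), (394, 142), (395, 141), (395, 142), (396, 141)]
[(393, 142), (394, 141), (394, 142), (395, 141), (395, 142), (396, 141)]
```

carry_out(
  plan=[
    {"tx":0.5,"ty":0,"tz":0,"spin":0,"gripper":0.8},
    {"tx":0,"ty":0,"tz":0,"spin":0,"gripper":0.4},
    {"tx":0,"ty":0,"tz":0,"spin":0,"gripper":0.4},
    {"tx":0,"ty":0,"tz":-15,"spin":0,"gripper":0.4},
    {"tx":0,"ty":0,"tz":-40,"spin":0,"gripper":0.4},
    {"tx":0,"ty":0,"tz":-40,"spin":0,"gripper":0.4},
    {"tx":0,"ty":0,"tz":-40,"spin":0,"gripper":0.4},
    {"tx":0,"ty":0,"tz":-40,"spin":0,"gripper":0.4},
    {"tx":0,"ty":0,"tz":-25,"spin":0,"gripper":0.4},
    {"tx":0,"ty":0,"tz":0,"spin":0,"gripper":0.4},
  ],
)

```text
t: 20.88
position: [0.513, -0.1102, 0.3338]
tcp_rot: [[-0.981, 0.193, 0.012], [0.192, 0.981, -0.004], [-0.013, -0.001, -1.0]]
force: [0.2, -0.1, 0.0]
opening: 0.0511
grip_force: 0.0
```

```bash
python3 -c "
from h import *
s=r.sense();print(s['t'],s['position'],s['opening'])
c=r.calibration('wrist');im=r.capture('wrist');cv2.imwrite('pics/w13_raw.png',im)
P=blobs(im,*PUR,100,(250,100,400,260));print(P,[px(c,*p[0],.146)[:2] for p in P],blobs(im,*BLU,60))
# peg now at mixer 135deg
a=np.array([.612,-.129]);t=np.radians(135)-.195;p=a+.045*np.array([np.cos(t),np.sin(t)]);print(p,t)
plan(*p,.33,t,8)"
```

```text
20.8833 [ 0.51301788 -0.11019855  0.33382755] 0.0511372642806412
[([328.7, 143.0], 238), ([329.1, 197.1], 246)] [array([ 0.47727216, -0.1040695 ]), array([ 0.53650403, -0.11526828])] [([329.0, 166.3], 364)]
[ 0.58694887 -0.09161764] 2.161194490192345
from [ 0.5123 -0.11    0.3302] 2.948 n 8
0 [-8.7  4.1  0. ] 0.0983
1 [-8.3  4.9  0. ] 0.0983
2 [-7.8  5.7  0. ] 0.0983
3 [-7.2  6.4  0. ] 0.0983
4 [-6.5  7.1  0. ] 0.0983
5 [-5.8  7.7  0. ] 0.0983
6 [-5.   8.2  0. ] 0.0983
7 [-4.2  8.7  0. ] 0.0983
```

carry_out(
  plan=[
    {"tx":-9,"ty":4,"tz":0,"spin":0.098,"gripper":0.4},
    {"tx":-8,"ty":5,"tz":0,"spin":0.098,"gripper":0.4},
    {"tx":-8,"ty":6,"tz":0,"spin":0.098,"gripper":0.4},
    {"tx":-7,"ty":6,"tz":0,"spin":0.098,"gripper":0.4},
    {"tx":-6,"ty":7,"tz":0,"spin":0.098,"gripper":0.4},
    {"tx":-6,"ty":8,"tz":0,"spin":0.098,"gripper":0.4},
    {"tx":-5,"ty":8,"tz":0,"spin":0.098,"gripper":0.4},
    {"tx":-4,"ty":9,"tz":0,"spin":0.098,"gripper":0.4},
    {"tx":0,"ty":0,"tz":25,"spin":0,"gripper":0.4},
    {"tx":0,"ty":0,"tz":0,"spin":0,"gripper":0.4},
  ],
)

```text
t: 21.77
position: [0.5835, -0.0898, 0.2945]
tcp_rot: [[-0.559, 0.829, -0.007], [0.829, 0.559, 0.002], [0.005, -0.005, -1.0]]
force: [-1.4, -0.0, -2.4]
opening: 0.051
grip_force: 0.0
```

```bash
python3 -c "
from h import *
plan(.587,-.0916,.238,2.161,2)"
```

```text
from [ 0.5835 -0.0898  0.2945] 2.164 n 2
0 [-1.7  1.  28.2] 0.0015
1 [-1.7  1.  28.2] 0.0015
```

carry_out(
  plan=[
    {"tx":-3,"ty":2,"tz":18,"spin":0.003,"gripper":0.4},
    {"tx":0,"ty":0,"tz":20,"spin":0,"gripper":0.5},
    {"tx":0,"ty":0,"tz":17,"spin":0,"gripper":0.65},
    {"tx":0,"ty":0,"tz":0,"spin":0,"gripper":1},
    {"tx":0,"ty":0,"tz":0,"spin":0,"gripper":1},
    {"tx":0,"ty":0,"tz":0,"spin":0,"gripper":1},
  ],
)

```text
t: 22.27
position: [0.5862, -0.0908, 0.2409]
tcp_rot: [[-0.557, 0.83, -0.007], [0.83, 0.557, 0.003], [0.006, -0.004, -1.0]]
force: [5.5, 0.8, -26.1]
opening: 0.0163
grip_force: 59.5
```

carry_out(
  plan=[
    {"tx":-0.3,"ty":5.4,"tz":0,"spin":0.12,"gripper":1},
    {"tx":-0.3,"ty":5.4,"tz":0,"spin":0.12,"gripper":1},
    {"tx":-0.3,"ty":5.4,"tz":0,"spin":0.12,"gripper":1},
    {"tx":-0.3,"ty":5.4,"tz":0,"spin":0.12,"gripper":1},
  ],
)

```text
t: 22.6
position: [0.6056, -0.0835, 0.2409]
tcp_rot: [[-0.104, 0.994, -0.009], [0.995, 0.104, 0.002], [0.003, -0.009, -1.0]]
force: [-1.2, 0.8, -22.2]
opening: 0.0161
grip_force: 60.8
```

```bash
python3 -c "
from h import *
crank()"
```

```text
22.6 r 0.0459 peg angle mixer deg 109.1 yaw 107.16767137249056 [ -1.2   0.8 -22.2] 0.016053572261343275 0.24087687432967403
```

carry_out(
  plan=[
    {"tx":-0.3,"ty":5.4,"tz":0,"spin":0.12,"gripper":1},
    {"tx":-0.3,"ty":5.4,"tz":0,"spin":0.12,"gripper":1},
    {"tx":-0.3,"ty":5.4,"tz":0,"spin":0.12,"gripper":1},
    {"tx":-0.3,"ty":5.4,"tz":0,"spin":0.12,"gripper":1},
    {"tx":-0.3,"ty":5.4,"tz":0,"spin":0.12,"gripper":1},
    {"tx":-0.3,"ty":5.4,"tz":0,"spin":0.12,"gripper":1},
    {"tx":-0.3,"ty":5.4,"tz":0,"spin":0.12,"gripper":1},
    {"tx":0,"ty":0,"tz":0,"spin":0,"gripper":1},
  ],
)

```text
t: 23.27
position: [0.642, -0.0941, 0.2409]
tcp_rot: [[0.672, 0.74, -0.007], [0.741, -0.672, 0.004], [-0.002, -0.008, -1.0]]
force: [0.7, 6.6, -20.2]
opening: 0.0163
grip_force: 60.8
```

```bash
python3 -c "
from h import *
crank()"
```

```text
23.2667 r 0.046 peg angle mixer deg 60.5 yaw 58.949141395779584 [  0.7   6.6 -20.2] 0.01625668270110003 0.2408992033595138
```

Another 0.25 rad to the notch.

carry_out(
  plan=[
    {"tx":-0.3,"ty":5.5,"tz":0,"spin":0.122,"gripper":1},
    {"tx":-0.3,"ty":5.5,"tz":0,"spin":0.122,"gripper":1},
    {"tx":0,"ty":0,"tz":0,"spin":0,"gripper":1},
    {"tx":0,"ty":0,"tz":0,"spin":0,"gripper":0.7},
    {"tx":0,"ty":0,"tz":0,"spin":0,"gripper":0.5},
    {"tx":0,"ty":0,"tz":-20,"spin":0,"gripper":0.4},
    {"tx":0,"ty":0,"tz":-35,"spin":0,"gripper":0.4},
    {"tx":0,"ty":0,"tz":-30,"spin":0,"gripper":0.4},
  ],
)

```text
t: 23.93
position: [0.6503, -0.1037, 0.3331]
tcp_rot: [[0.827, 0.562, 0.001], [0.562, -0.827, -0.0], [0.0, 0.001, -1.0]]
force: [1.0, -0.6, 0.4]
opening: 0.0515
grip_force: 0.0
```

```bash
python3 -c "
from h import *
crank()
plan(.45,.15,.36,.6)"
```

```text
23.9333 r 0.0459 peg angle mixer deg 44.6 yaw 45.4013186876325 [ 1.  -0.6  0.4] 0.05145208284253274 0.33312147545155985
from [ 0.6503 -0.1037  0.3331] 0.597 n 9
0 [ -2.5 -35.8  -3. ] -0.0003
1 [ -2.5 -35.8  -3. ] -0.0003
2 [ -2.5 -35.8  -3. ] -0.0003
3 [ -2.5 -35.8  -3. ] -0.0003
4 [ -2.5 -35.8  -3. ] -0.0003
5 [ -2.5 -35.8  -3. ] -0.0003
6 [ -2.5 -35.8  -3. ] -0.0003
7 [ -2.5 -35.8  -3. ] -0.0003
8 [ -2.5 -35.8  -3. ] -0.0003
```

Back the arm away and take the last picture.

carry_out(
  plan=[
    {"tx":-3,"ty":-35,"tz":-3,"spin":0,"gripper":0.4},
    {"tx":-3,"ty":-35,"tz":-3,"spin":0,"gripper":0.4},
    {"tx":-3,"ty":-35,"tz":-3,"spin":0,"gripper":0.4},
    {"tx":-3,"ty":-35,"tz":-3,"spin":0,"gripper":0.4},
    {"tx":-3,"ty":-35,"tz":-3,"spin":0,"gripper":0.4},
    {"tx":-3,"ty":-35,"tz":-3,"spin":0,"gripper":0.4},
    {"tx":-3,"ty":-35,"tz":-3,"spin":0,"gripper":0.4},
    {"tx":-3,"ty":-35,"tz":-3,"spin":0,"gripper":0.4},
    {"tx":-3,"ty":-35,"tz":-3,"spin":0,"gripper":0.4},
    {"tx":0,"ty":0,"tz":0,"spin":0,"gripper":0.4},
  ],
)

```text
t: 24.77
position: [0.4487, 0.1456, 0.3612]
tcp_rot: [[0.824, 0.566, 0.005], [0.566, -0.824, 0.003], [0.005, 0.0, -1.0]]
force: [-0.6, -0.2, -0.9]
opening: 0.0509
grip_force: 0.0
```

```bash
python3 -c "
from h import *
a=r.capture('top');cv2.imwrite('pics/t20_raw.png',a);b=r.capture('scene');cv2.imwrite('pics/s20_raw.png',b)
a=cv2.resize(a[40:200,320:480],(480,480),interpolation=2);b=cv2.resize(b[125:235,300:420],(320,293),interpolation=2)
c=np.zeros((480,800,3),np.uint8);c[:,:480]=a;c[:293,480:]=b;cv2.imwrite('pics/f20.png',c)"
```

```text
(no output)
```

View pics/f20.png

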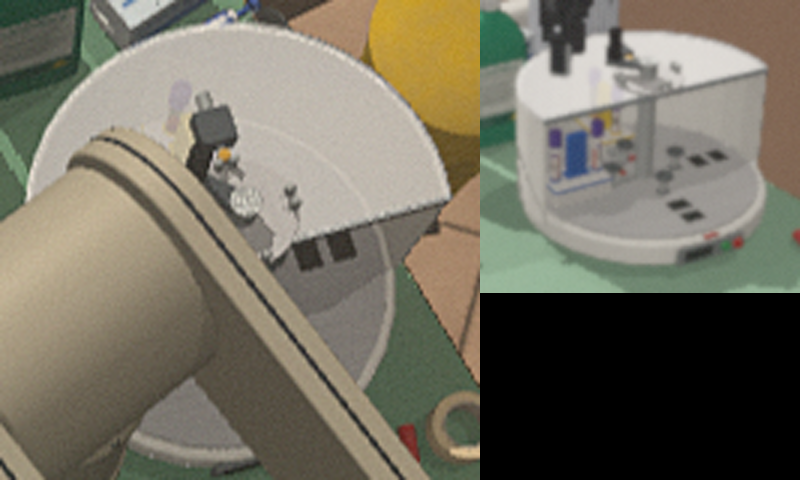

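Both carriers stand upright under the hood, and the bay holds an empty stud with its pads at (678,205) and (691,216). I'll check the notch angle, then hand in.

```bash
python3 -c "
from h import *
c=r.calibration('scene');A=lambda u,v,z:px(c,300+(u-480)*.375,125+v*110/293,z)[:2]
a=np.array([.612,-.129]);q=[A(678,205,.046),A(691,216,.046),A(664,183,.072)]
for p in q+[A(696,160,.046),A(718,155,.046)]:print(p,np.hypot(*(a-p)),np.arctan2(*(a-p)[::-1]))
c=r.calibration('top');A=lambda u,v,z:px(c,320+u/3,40+v/3,z)[:2]
p=[A(307,253,.046),A(341,246,.046)]
for x in p:print('side',np.arctan2(*(a-x)[::-1])-np.pi/2)
"
```

```text
[ 0.52257299 -0.10797909] 0.09186440703543136 -0.2308708589081127
[ 0.49245595 -0.10186189] 0.12258571203389315 -0.2232300580731934
[ 0.54364289 -0.10118233] 0.07380052598613679 -0.3864801878756888
[ 0.59451674 -0.21210357] 0.08492271198661094 1.363441049731873
[ 0.58576388 -0.24629005] 0.12018855623194866 1.3507330866446547
side -0.19922424947262707
side -0.21589412369413363
```

```bash
python3 -c "
from h import *
print(r.finish_job())"
```

```text
the job is handed in; nothing more can be done
None
```

Job handed in at about 25 s: the two carriers present (yellow, then blue; no green) appear latched and stand upright under the hood, an empty stud is clicked into the bay, and I did not touch the carton or the dish.

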